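# Hang the brush pail on the dryer and open its air damper

### The arm

A 6-joint arm with a two-finger parallel gripper is mounted at the origin on the work surface. World frame = base frame: x ahead of the robot, y to its left, z up, the work surface at z = 0. Lengths are in m, angles in rad, forces in N, time in s.
With the tool pointing down it reaches from about 0.425 to 0.925 m from the base axis. Payload 12.5 kg.
Tool frame: the origin (TCP) lies on the centre line of the jaws, within the pads' length; the fingertips stand 11 mm ahead of it and the grasp point (between the pads) lies 8 mm behind it; z points along the fingers, y is the direction in which the jaws open and shut (so a half turn about z gives the same grasp; the last joint's range is limited). The gripper opens to 85 mm and grips with 20 to 120 N. Pads are 22 mm wide; open, the fingers measure 114 mm over their backs; the gripper's body (76 mm by 85 mm) begins 54 mm behind the grasp point. The pads swing forward as they close: fully open they stand 13 mm farther back than shut.
Start: joints at [-1.436, 0.491, 1.559, -0, 1.092, -0.106], TCP at [0.149, -0.607, 0.242] pointing down, gripper open.
Joint ranges: [-3.1, 3.1], [-0.84, 2.19], [0.05, 2.79], [-1.13, 4.28], [0.06, 2.93], [-2.69, 2.69]. Speed limits (rad/s): [2.22, 2.22, 2.79, 3.14, 3.14, 3.14].

### API

Orientations are given as a rotation vector (axis times angle).
In Python, from plant import * gives the robot as it stands.
- The arm moves only by the tool servo_tool, never from a script. Its argument "series" is a list that holds one entry, the list of rows, each a list of 7 numbers: the shift along the world's x, y, z in cm, then the turn, a rotation vector about the world's x, y, z in rad, then the opening, from 0 (shut) to 1 (fully open). A call has 1 to 20 rows; each row is the pose to reach, as a shift and turn from the pose commanded when the call began; what a row does not reach only later rows make up. A row lasts 1/8 s, in which the tool goes at most 62.5 mm and 10.7 degrees, less where a joint would pass 70% of its speed; a pose out of reach is approached as far as the arm can. A call with a gripper value outside its range is refused whole. The fingers move at their own pace and stop on an object; "grip_force" is the grip in N (left out, the last holds). Time passes only in rows, so rows that repeat a pose let the fingers close. It gives the time, the measured TCP pose, the force and the opening at its end, in the units of the state.
- sense(): the state, without advancing time (a new reading comes with each control period).
- capture(name): name is "scene" or "top"; returns a dict with "image" (420x560x3 uint8, red, green, blue), "intrinsics" (3x3 intrinsics, pixels), "distortion" ([k1, k2, p1, p2, k3] as OpenCV has them; the pictures are not rectified), "T" (4x4, takes a point from camera to world coordinates). Camera axes: x right, y up, looking along -z (the intrinsics and any distortion apply to the point x, -y, -z); pixel columns grow to the right and rows downward; lengths in m; the calibration is good to about 2 mm. A picture is of the moment at which its call begins. There is no depth.
- sign_off(): hands the job in, once; it reports no verdict.
The state is a dict: "clock": time; "joint_pos": joint angles; "joint_velocities": joint speeds; "effort": joint torques, N m; "eef_pos": TCP position; "orientation": TCP orientation; "ft_force": force on the tool from outside, world axes, zero at the start; "torque": the same for the moment, N m; "finger_gap": finger opening in m.
Only numpy, scipy, OpenCV 4.12 (cv2) and the standard library are available. Lean on these libraries where they do the work, as an engineer would, in place of code of your own. Each camera call takes 0.05 s, during which the arm holds its last target.

### The job

The washed brushes need drying: pick up the tin pail that has the wire handle, hang it by that handle on the hook of the white drying station so that it hangs free and steady, and let go of it. Only then turn the station's damper lever a quarter turn, all the way against its open stop, so that it points up the sloping plate, with the pail still hanging. Leave the other things on the table where they are.

Things in the scene. Friction and masses are not known exactly. Their poses are not given: they have to be found in the camera images.
- pail: Tin pail holding short brushes, 90 mm across the rim, 70 mm foot, 70 mm high to the rim; origin at the centre of its underside, z up. A rigid round wire handle (9 mm thick) arches over it in the pail's y-z plane: it rises at y = +-45 mm to 126 mm and slopes gently up to 136 mm in the middle. 0.1 to 0.25 kg. Brush tops stay below 80 mm.
- pail_handle (a point): Middle of the pail's wire handle, on the wire's centre line, 136 mm above the pail's underside; axes as the pail's.
- dryer: Fixed white drying station, 180 x 340 mm, 120 mm high; origin on the table under the middle of its front face. -x is its front (towards the robot), y its left, z up. Its left half bears the hook. On its right half a console (150 mm wide, to 175 mm high) has a metal plate facing forward and up: its normal leans 35 deg from vertical towards -x.
- hook_seat (a point): Top of the hook bar at the lowest point of its trough, 178 mm above the table, 70 mm in front of the housing; axes as the dryer's. Hung, the wire's centre line lies 5 mm above it. The hook is an 8 mm bar running forward (-x) from a post; the trough is level over 16 mm, rises 8 mm behind, and ends in a tip 27 mm in front, its top 18 mm higher than the seat. It must enter between rim and handle.
- damper (a joint): Angle of the damper lever about the normal of the sloping plate: 0 closed (lever points to the dryer's right, -y), 1.571 at the open stop (lever points up the slope). It grows counter-clockwise as seen looking down on the plate. Stiff (about 0.35 N m), stays where it is left.
- damper_hub (a point): Point on the lever's pivot axis at half height of the lever, 26 mm off the sloping plate. Its axes turn with the lever: z is the plate's normal (out of the plate), the lever points along -y.
- lever_grip (a point): Grip point in the middle of the lever's outer part, 65 mm from the pivot, 26 mm off the plate; axes as damper_hub. The lever is a bar 12 mm wide, 20 mm high (16 to 36 mm off the plate), ending 82 mm from the pivot.
- tin: Plain tin like the pail (84 mm rim, 55 mm high) but without a handle, empty; origin at its underside. To be left alone.
- glitter_jar: Grey jar, 56 mm across, 90 mm high; origin at its underside. To be left alone.
- water_bottle: Clear bottle, 62 mm across, 170 mm high; origin at its underside. To be left alone.
- brush: Flat brush 150 mm long lying along its x. To be left alone.
- glue_jar: White jar, 60 mm across, 80 mm high; origin at its underside. To be left alone.
- tape_roll: Cardboard disc-like roll, 70 mm across, 24 mm high; origin at its underside. To be left alone.
Not all that is in view belongs to the job. What is shaped like the pail but purple or yellow is not meant.

How it is judged:
On the way, in this order (a step that is already met when the one before it is completed fails the run):
1. the pail hangs by its handle on the hook, released (x of pail_handle in the frame of hook_seat between -0.025 and 0.025 m and y of pail_handle in the frame of hook_seat between -0.025 and 0.025 m and z of pail_handle in the frame of hook_seat between -0.012 and 0.018 m and angle between pail's own z axis and vertical below 0.45 rad and contact force between the fingers and pail below 0.3 N), for 0.3 s.
2. the damper lever is turned to its open stop (value of joint damper above 1.51 rad), for 0.2 s.
At the end, for the whole second after the job is handed in: The pail hangs released from the hook by its handle (middle of the handle within 25 mm of the hook's seat in x and y, and from 12 mm below to 18 mm above it), upright within 0.45 rad, at rest (under 0.03 m/s, 0.5 rad/s), and the damper lever stands at its open stop (joint above 1.51 of 1.571 rad) (all of step 1 and linear speed of pail below 0.03 m/s and angular speed of pail below 0.5 rad/s and value of joint damper above 1.51 rad); the robot touches nothing.
It fails at once if another thing on the table is moved by more than 30 mm or tipped over (distance of any of tin, glitter_jar, water_bottle, brush, glue_jar, tape_roll from where it was at the start of the episode above 0.03 m or angle between any of tin, glitter_jar, water_bottle, glue_jar, tape_roll's own z axis and vertical above 0.5 rad).
It fails at once if the damper is opened before the pail is on the hook (value of joint damper above 0.7 rad and (z of pail_handle in the frame of hook_seat below -0.03 m or z of pail_handle in the frame of hook_seat above 0.04 m)).
It also fails if it takes over 58 s, if anything falls off the work surface, if the arm or the gripper's body presses on something with over 40 N, if the wrist force passes 120 N, or if a joint passes its speed limit or range.

## Working session

There is one attempt and no reset: what is moved stays moved. The work goes in short steps, Python scripts to look and compute and a tool call to move; the robot and the scene stay as the last step left them, time stands still between calls to the robot, and variables do not carry over. Pictures are saved under pics/ and viewed, and the job is handed in when it is done.

Besides the shell and the picture viewer there is one more tool, called as name([rows], argument=value, ...), one row to a line, values as JSON. servo_tool: Moves the arm, as the interface text tells. Its arguments: {"type":"object","properties":{"series":{"type":"array","items":{"type":"array","items":{"type":"array","items":{"type":"number"}}}},"grip_force":{"type":"number"}},"required":["series"]}

```bash
ls && mkdir -p pics && python3 - <<'E'
from plant import *
import cv2, numpy as np
np.set_printoptions(precision=4,suppress=True)
s=sense(); print(s)
for n in ("scene","top"):
    c=capture(n); cv2.imwrite(f"pics/{n}0.png",c["image"][:,:,::-1])
    np.savez(f"{n}0.npz",**c)
    print(n,c["intrinsics"],c["distortion"],c["T"])
E
```

```text
pics
{'clock': 0.0, 'joint_pos': array([-1.4356,  0.4916,  1.5595, -0.    ,  1.0917, -0.1056]), 'joint_velocities': array([ 0.0004,  0.0001, -0.0003, -0.0002,  0.0014, -0.0005]), 'effort': array([ -0.0034, -61.8455, -26.1598,  -0.0002,   0.004 ,   0.    ]), 'eef_pos': array([ 0.149 , -0.6067,  0.2417]), 'orientation': array([-3.1177, -0.3771,  0.    ]), 'ft_force': array([-0.692 ,  0.4696,  0.1498]), 'torque': array([ 0.0481, -0.0688,  0.0475]), 'finger_gap': 0.08542955223811656}
scene [[542.2458   0.     271.0426]
 [  0.     542.2458 216.8982]
 [  0.       0.       1.    ]] [-0.1126  0.      0.      0.      0.    ] [[-0.6329 -0.6459  0.427   1.094 ]
 [ 0.7741 -0.5184  0.3633  0.4677]
 [-0.0133  0.5605  0.8281  1.3293]
 [ 0.      0.      0.      1.    ]]
top [[539.9019   0.     283.5324]
 [  0.     539.9019 210.3168]
 [  0.       0.       1.    ]] [-0.1634  0.      0.      0.      0.    ] [[ 0.0281  0.9984 -0.0487  0.3674]
 [-0.9995  0.0286  0.0096 -0.0316]
 [ 0.011   0.0485  0.9988  1.9223]
 [ 0.      0.      0.      1.    ]]
```

View pics/scene0.png

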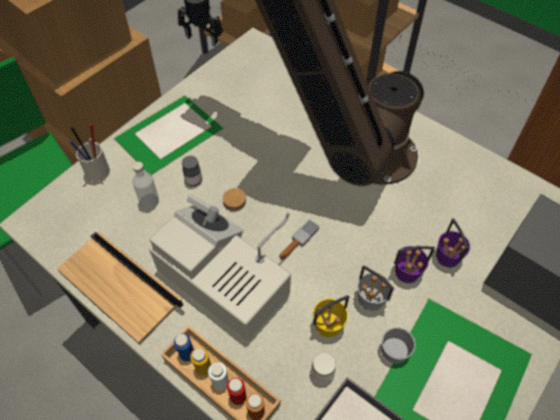

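View pics/top0.png

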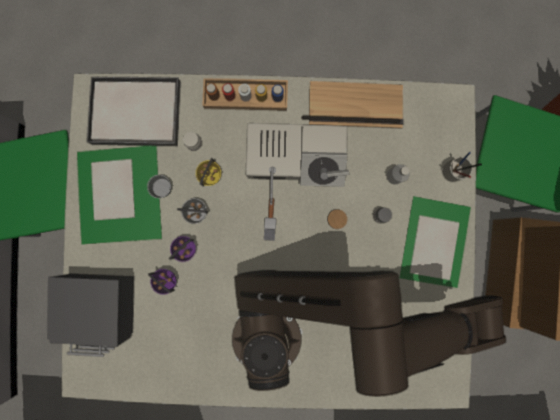

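The scene view has a tin-grey pail with a handle at about (374,290), two purple ones at (411,263) and (452,247), a yellow one at (330,316), and a plain tin without a handle at (398,346). In the top view these are at (196,210), (183,247), (164,280), (209,173) and (161,187). The grey one with a handle fits the description. I'll check it in an enlarged crop.

```bash
cat > h.py <<'E'
import numpy as np, cv2
from scipy.spatial.transform import Rotation as R
np.set_printoptions(precision=4,suppress=True)
def load(f): return dict(np.load(f))
F=np.diag([1,-1,-1.])
def proj(c,P):
    P=np.atleast_2d(np.asarray(P,float)); T=c["T"]
    pc=(P-T[:3,3])@T[:3,:3]
    pc=pc@F
    q,_=cv2.projectPoints(pc,np.zeros(3),np.zeros(3),c["intrinsics"],c["distortion"])
    return q.reshape(-1,2)
def ray(c,uv):
    u=cv2.undistortPoints(np.array([[uv]],float),c["intrinsics"],c["distortion"]).reshape(2)
    d=F@np.array([u[0],u[1],1.]); d=c["T"][:3,:3]@d
    return c["T"][:3,3],d/np.linalg.norm(d)
def onz(c,uv,z):
    o,d=ray(c,uv); return o+d*(z-o[2])/d[2]
def tri(obs):
    A=np.zeros((3,3));b=np.zeros(3)
    for c,uv in obs:
        o,d=ray(c,uv);M=np.eye(3)-np.outer(d,d);A+=M;b+=M@o
    x=np.linalg.solve(A,b)
    return x,[np.linalg.norm((np.eye(3)-np.outer(d,d))@(x-o)) for o,d in [ray(c,uv) for c,uv in obs]]
def crop(c,u0,v0,w,h,s,fn):
    im=c["image"][v0:v0+h,u0:u0+w,::-1]
    im=cv2.resize(im,None,fx=s,fy=s,interpolation=cv2.INTER_CUBIC)
    im=np.clip(im.astype(float)*1.3,0,255).astype(np.uint8)
    st=10 if s>=5 else 20
    for u in range((u0//st+1)*st,u0+w,st):
        cv2.line(im,(int((u-u0+.5)*s),0),(int((u-u0+.5)*s),8),(0,255,255),1); cv2.putText(im,str(u),(int((u-u0+.5)*s)-10,20),0,.38,(0,0,255),1)
    for v in range((v0//st+1)*st,v0+h,st):
        cv2.line(im,(0,int((v-v0+.5)*s)),(8,int((v-v0+.5)*s)),(0,255,255),1); cv2.putText(im,str(v),(10,int((v-v0+.5)*s)+4),0,.38,(0,0,255),1)
    cv2.imwrite(fn,im)
E
python3 - <<'E'
from h import *
s=load("scene0.npz");t=load("top0.npz")
crop(s,310,220,170,150,4,"pics/s_pail.png")
crop(t,140,150,100,80,8,"pics/t_pail.png")
crop(s,140,170,190,150,4,"pics/s_dry.png")
crop(t,240,115,115,130,6,"pics/t_dry.png") if False else crop(t,240,115,120,95,6,"pics/t_dry.png")
E
```

```text
(no output)
```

View pics/s_pail.png

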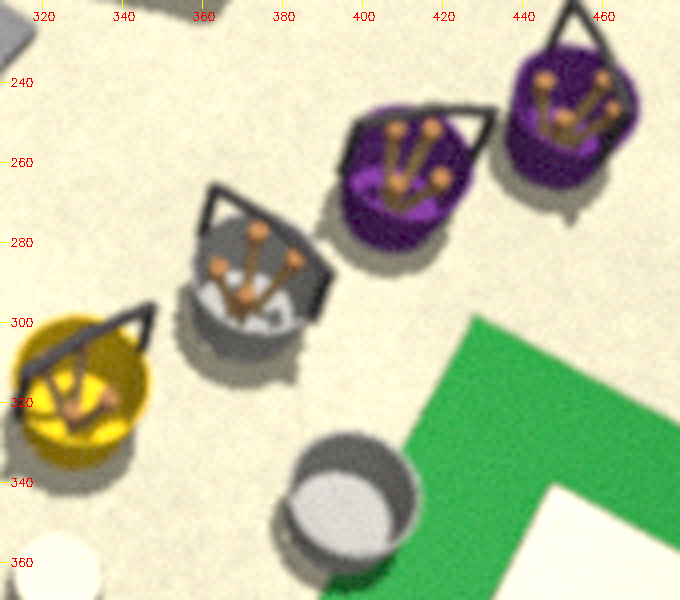

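View pics/t_pail.png

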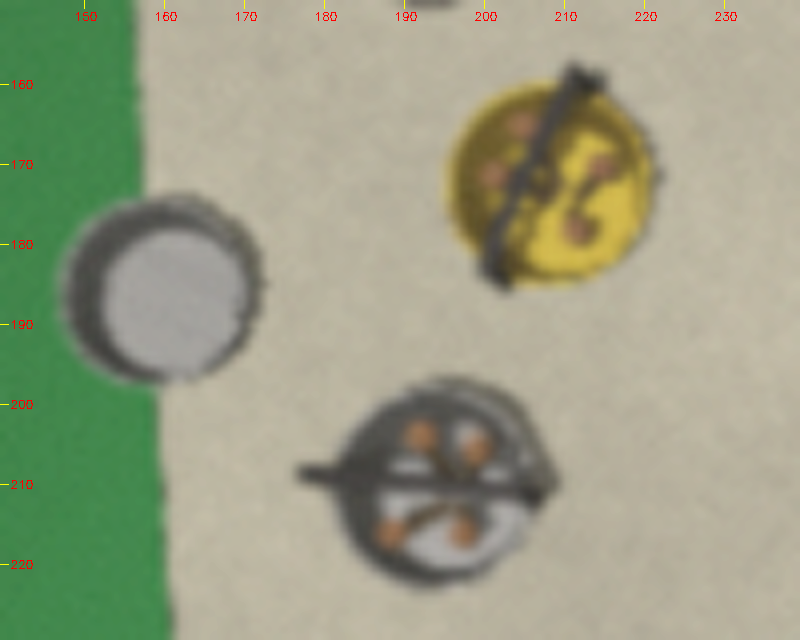

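View pics/s_dry.png

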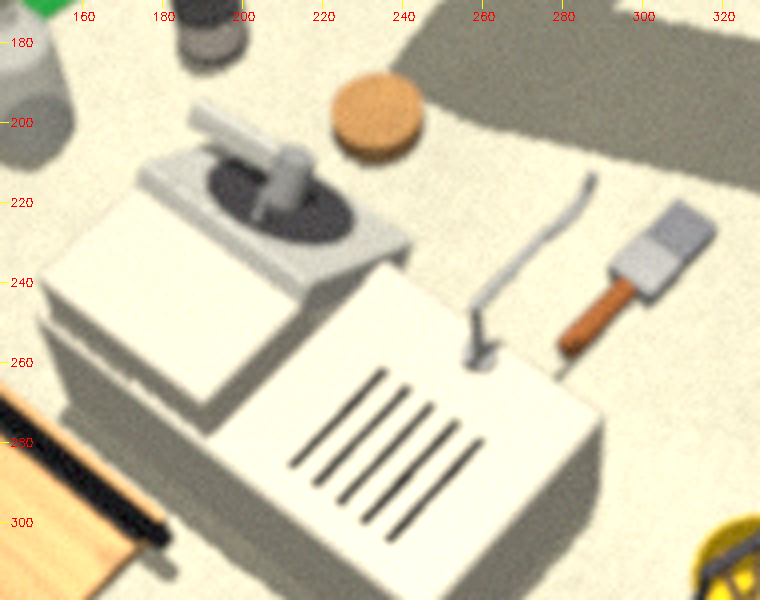

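View pics/t_dry.png

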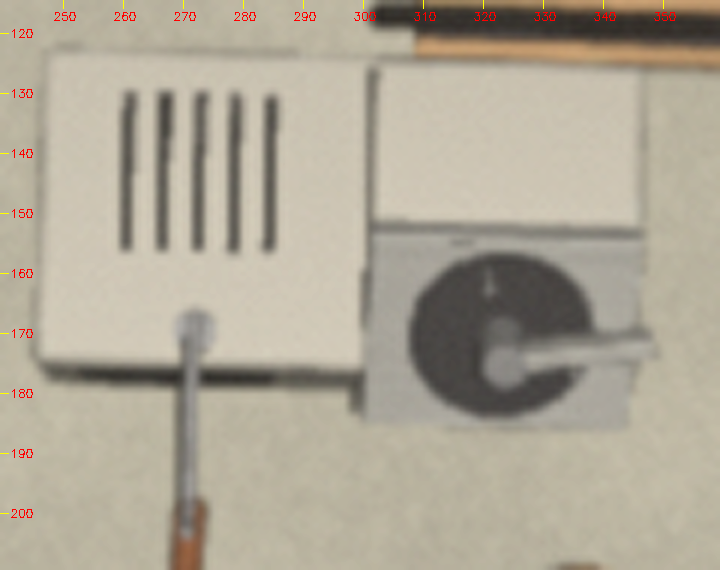

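```bash
python3 - <<'E'
from h import *
from scipy.optimize import least_squares
s=load("scene0.npz");t=load("top0.npz")
a=tri([(s,(391.5,287)),(t,(178.3,208.7))]);b=tri([(s,(362.7,266.7)),(t,(206.3,210.9))])
print("pail shoulders",a,b,(a[0]+b[0])/2)
# dryer: points: hook tip, hook post top, hub top, lever end
print("hook tip", tri([(s,(287.5,213.5)),(t,(270.2,203))]))
print("post base",tri([(s,(259,259)),(t,(271.7,168.5))]))
print("housing front left top",tri([(s,(289.5,274)),(t,(245.5,175))]))
print("plate top edge right/left",tri([(s,(174,213)),(t,(346.5,153))]),tri([(s,(215,244)),(t,(301.5,152))]))
print("console back right", tri([(s,(139,239)),(t,(346,125.5))]))
for n,sv,tv in (("tin",(395.5,330),(162,187)),): pass
# onz of others
for n,p,z in (("tin",(159.8,186),.055),("gray",(384,214.5),.09),("bottle",(401,173),.17),("brush",(270,218),.01),("glue",(191,141),.08),("tape",(337.5,219),.024),("yellow",(209,173),.07),("purple1",(183,247),.07)):
    print(n,onz(t,p,z))
E
```

```text
pail shoulders (array([0.4499, 0.304 , 0.1266]), [np.float64(0.0009577107819600905), np.float64(0.0009577107819600443)]) (array([0.4444, 0.2125, 0.1194]), [np.float64(0.0032784314177493087), np.float64(0.0032784314177492636)]) [0.4472 0.2582 0.123 ]
hook tip (array([ 0.474 , -0.0047,  0.1933]), [np.float64(7.540994687505983e-05), np.float64(7.540994687508741e-05)])
post base (array([ 0.5933, -0.0041,  0.1243]), [np.float64(0.001570144549513217), np.float64(0.001570144549513135)])
housing front left top (array([0.5718, 0.0816, 0.1123]), [np.float64(0.0010408085470438625), np.float64(0.0010408085470440308)])
plate top edge right/left (array([ 0.6461, -0.2486,  0.169 ]), [np.float64(0.0018991431213053885), np.float64(0.0018991431213053252)]) (array([ 0.6461, -0.1015,  0.165 ]), [np.float64(0.0007194743772557771), np.float64(0.0007194743772555768)])
console back right (array([ 0.7491, -0.2557,  0.1612]), [np.float64(0.01121966945009798), np.float64(0.011219669450098198)])
tin [0.5312 0.3849 0.055 ]
gray [ 0.4523 -0.3934  0.09  ]
bottle [ 0.5871 -0.4321  0.17  ]
brush [ 0.4321 -0.0028  0.01  ]
glue [0.688  0.2773 0.08  ]
tape [ 0.4348 -0.241   0.024 ]
yellow [0.5795 0.2116 0.07  ]
purple1 [0.3217 0.2927 0.07  ]
```

The crop confirms it: the grey pail with the dark wire handle and brushes is at scene (374,290), top (196,210). The grey one at (398,346) has no handle, and the others are purple or yellow. Next I fit the dryer, hook, lever and pail poses.

```bash
python3 - <<'E'
from h import *
from scipy.optimize import least_squares
s=load("scene0.npz");t=load("top0.npz")
# dryer fit
S=lambda x,y:(140+x/4-.5,170+y/4-.5)
Tt=lambda x,y:(240+x/6-.5,115+y/6-.5)
s35,c35=np.sin(np.radians(35)),np.cos(np.radians(35))
obs=[ # model pt (dryer), scene px, top px
 ((0,.170,.120),S(602,415),Tt(40,362)),
 ((.180,.170,.120),None,Tt(48,50)),
 ((.180,-.170,.175),S(40,280),Tt(643,68)),
 ((.180,-.020,.175),S(203,402),Tt(376,63)),
 (("p",-.170,.175),S(140,178) if False else None,Tt(641,230)),
 (("p",-.020,.175),S(302,302),Tt(372,222)),
]
def res(p):
    x0,y0,yaw,xp=p[:4]; c,sn=np.cos(yaw),np.sin(yaw); r=[]
    for m,ps,pt in obs:
        m=[xp if q=="p" else q for q in m]
        P=[x0+c*m[0]-sn*m[1],y0+sn*m[0]+c*m[1],m[2]]
        if ps: r.extend(proj(s,P)[0]-ps)
        if pt: r.extend(proj(t,P)[0]-pt)
    return np.array(r)
f=least_squares(res,[.57,-.09,0,.075],loss="soft_l1"); print("dryer",f.x); print(f.fun.reshape(-1,2))
for nm,a,b in (("hub top",S(295,155),Tt(502,366)),("lever end top mid",S(198,108),Tt(655,343)),("hook bend/seat",S(560,232),None),):
    if b: print(nm,tri([(s,a),(t,b)]))
E
```

```text
dryer [ 0.5629 -0.0764 -0.0201  0.0866]
[[ 5.0416  0.4637]
 [-4.1516  1.2677]
 [-2.5794  0.4774]
 [-2.8896 -4.5236]
 [ 0.5421 -0.7589]
 [-2.2341 -1.4009]
 [-0.435  -2.3709]
 [-0.1793  0.2656]
 [-0.5005 -1.5578]
 [-1.053  -0.7842]]
hub top (array([ 0.5705, -0.1748,  0.172 ]), [np.float64(0.00034518859274142866), np.float64(0.00034518859274131953)])
lever end top mid (array([ 0.5837, -0.2559,  0.1694]), [np.float64(0.003113182779476711), np.float64(0.0031131827794769586)])
```

```bash
python3 - <<'E'
from h import *
s=load("scene0.npz");t=load("top0.npz")
crop(s,175,185,70,55,11,"pics/s_lev.png")
crop(t,295,145,70,50,11,"pics/t_lev.png")
crop(s,245,205,60,60,10,"pics/s_hook.png")
crop(t,250,160,50,60,10,"pics/t_hook.png")
E
```

```text
(no output)
```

View pics/s_lev.png

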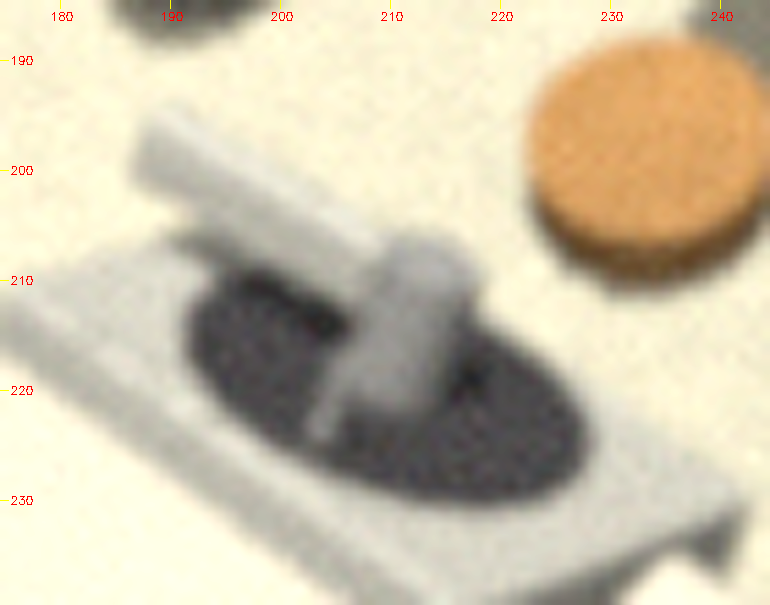

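View pics/t_lev.png

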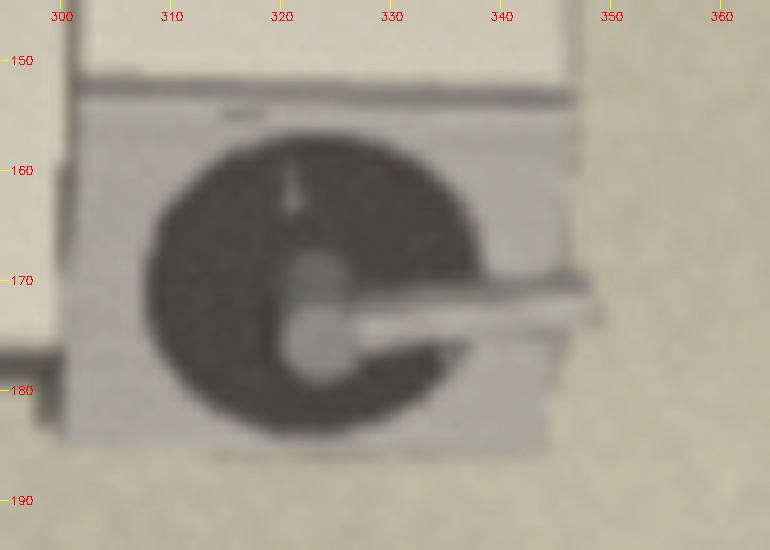

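View pics/s_hook.png

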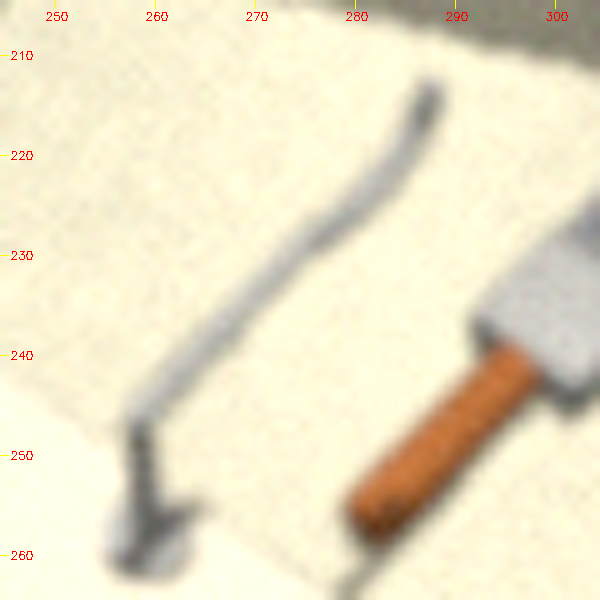

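View pics/t_hook.png

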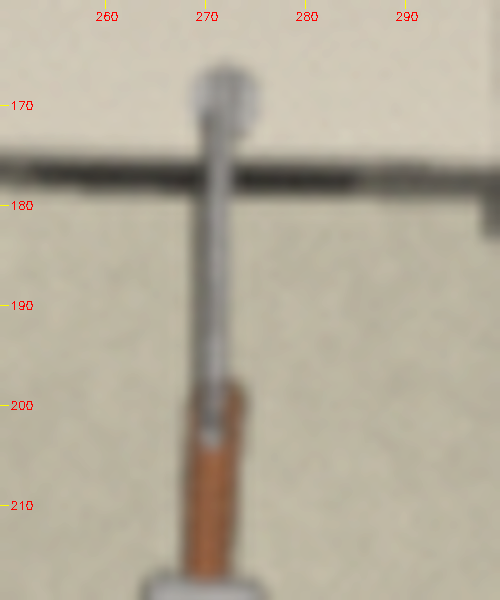

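```bash
python3 - <<'E'
from h import *
from scipy.optimize import least_squares
s=load("scene0.npz");t=load("top0.npz")
sc=np.array([(187,330),(195,300),(215,370),(250,420),(330,470),(400,495),(470,507),(530,500),(575,475),(595,440),(585,400),(560,370),(530,345)],float)/11-.5+[175,185]
tc=np.array([(147,280),(150,240),(170,200),(210,165),(260,143),(315,133),(370,140),(420,165),(460,205),(478,250),(150,310),(165,350),(195,390),(240,420),(290,435),(340,433),(390,410),(430,375)],float)/11-.5+[295,145]
a=np.radians(35)
def circ(p,yaw):
    Rz=R.from_euler("z",yaw).as_matrix(); u=Rz@[np.cos(a),0,np.sin(a)]; v=Rz@[0,1,0]
    th=np.linspace(0,2*np.pi,200)
    return p[:3]+p[3]*(np.outer(np.cos(th),u)+np.outer(np.sin(th),v))
def dist(q,c):
    from scipy.spatial import cKDTree
    return cKDTree(q).query(c)[0]
for yaw in (-.03,0,.03):
    res=lambda p: np.r_[dist(proj(s,circ(p,yaw)),sc),dist(proj(t,circ(p,yaw)),tc)]
    f=least_squares(res,[.6,-.175,.145,.05],diff_step=1e-4); print("dial",yaw,f.x,f.cost)
    N=R.from_euler("z",yaw).as_matrix()@[-np.sin(a),0,np.cos(a)]
    print("  hub",f.x[:3]+.026*N, "resid",np.abs(f.fun).max())
print("hub top",tri([(s,(213.2,207.5)),(t,(323.0,175.6))]))
E
```

```text
dial -0.03 [ 0.5896 -0.1739  0.1453  0.0508] 3.6999291875779865
  hub [ 0.5747 -0.1735  0.1666] resid 1.1094595076938438
dial 0 [ 0.5897 -0.1741  0.1449  0.0508] 3.975718810434589
  hub [ 0.5748 -0.1741  0.1662] resid 1.3060194173422703
dial 0.03 [ 0.5897 -0.1741  0.1444  0.0508] 4.421841952589504
  hub [ 0.5748 -0.1746  0.1657] resid 1.4763565870142266
hub top (array([ 0.57  , -0.1743,  0.1753]), [np.float64(0.0007832040154219231), np.float64(0.0007832040154219408)])
```

```bash
python3 - <<'E'
from h import *
s=load("scene0.npz");t=load("top0.npz")
crop(s,140,225,160,110,5,"pics/s_house.png")
crop(t,240,115,70,70,8,"pics/t_house.png")
E
```

```text
(no output)
```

View pics/s_house.png

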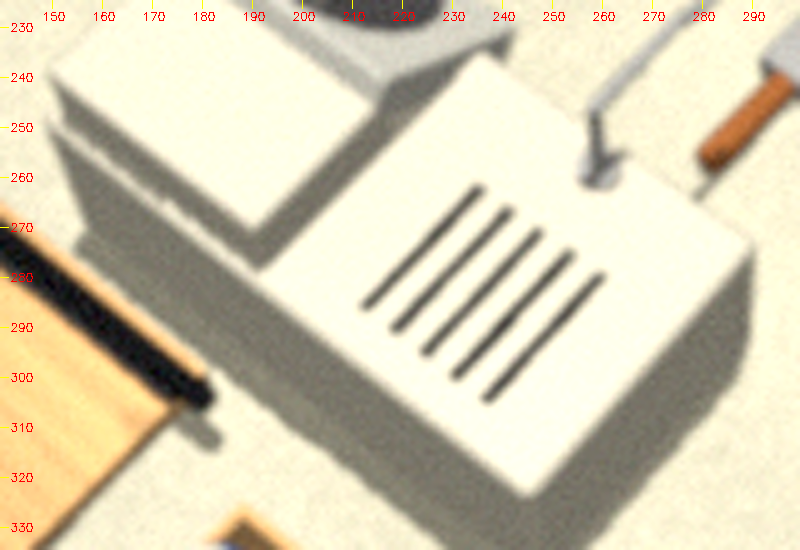

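View pics/t_house.png

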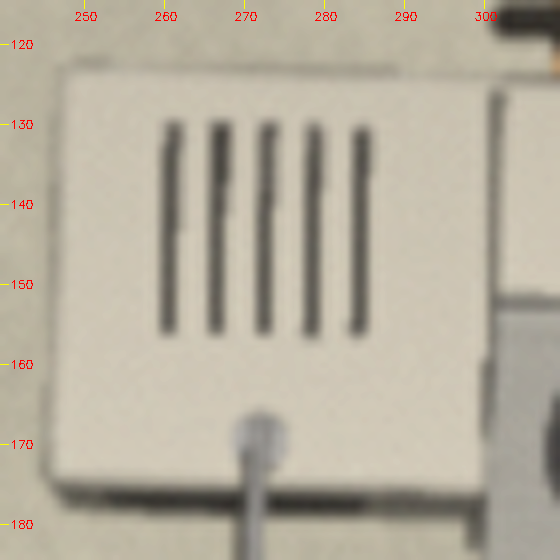

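```bash
python3 - <<'E'
from h import *
from scipy.optimize import least_squares
s=load("scene0.npz");t=load("top0.npz")
obs=[((0,.17,.12),(289.7,273.2),(245.7,174.8)),((.18,.17,.12),(245,323.7),(247.2,123)),((.18,-.17,.12),(149.7,249),None),
 ((-.097,"h",.192),(287.3,213.3),(270.3,203.3))]
def res(p):
    x0,y0,yaw,h=p; c,sn=np.cos(yaw),np.sin(yaw); r=[]
    for m,ps,pt in obs:
        m=[h if q=="h" else q for q in m]
        P=[x0+c*m[0]-sn*m[1],y0+sn*m[0]+c*m[1],m[2]]
        if ps: r.extend(proj(s,P)[0]-ps)
        if pt: r.extend(proj(t,P)[0]-pt)
    return np.array(r)
f=least_squares(res,[.57,-.09,0,.08],loss="soft_l1"); print("dryer",f.x); print(f.fun.reshape(-1,2))
x0,y0,yaw,h=f.x;c,sn=np.cos(yaw),np.sin(yaw)
print("seat", x0-.07*c-sn*h, y0-.07*sn+c*h)
print("hook tip tri",tri([(s,(287.3,213.3)),(t,(270.3,203.3))]))
print("post/bar top corner",tri([(s,(258.7,246)),(t,(271.3,169.5))]))
# pail fit
ob2=[((0,.045,.126),(391.7,287.2),(177.8,208.7)),((0,-.045,.126),(362.7,266.5),(206.8,211))]
def r2(p):
    x,y,w=p;r=[]
    for m,ps,pt in ob2:
        P=[x-np.sin(w)*m[1],y+np.cos(w)*m[1],m[2]]
        r.extend(proj(s,P)[0]-ps);r.extend(proj(t,P)[0]-pt)
    return np.array(r)
g=least_squares(r2,[.447,.258,-.05]);print("pail",g.x,g.fun)
x,y,w=g.x
# rim ellipse check
th=np.linspace(0,2*np.pi,60)
im=s["image"][:,:,::-1].copy();imt=t["image"][:,:,::-1].copy()
def draw(im,c,P,k,col):
    q=proj(c,P)*k+ (k-1)/2
    cv2.polylines(im,[np.round(q).astype(int)],False,col,1,cv2.LINE_AA)
k=6
u0,v0=340,250; A=cv2.resize(im[v0:v0+80,u0:u0+80],None,fx=k,fy=k,interpolation=cv2.INTER_CUBIC)
B=cv2.resize(imt[180:240,160:230],None,fx=k,fy=k,interpolation=cv2.INTER_CUBIC)
def dr(P,col):
    for im_,c,o in ((A,s,(340,250)),(B,t,(160,180))):
        q=(proj(c,P)-o+.5)*k-.5; cv2.polylines(im_,[np.round(q).astype(int)],False,col,1,cv2.LINE_AA)
for rr,z in ((.045,.07),(.035,0)):
    dr(np.c_[x+rr*np.cos(th),y+rr*np.sin(th),0*th+z],(0,0,255))
hy=np.array([-.045,-.045,0,.045,.045]);hz=np.array([.07,.126,.136,.126,.07])
dr(np.c_[x-np.sin(w)*hy,y+np.cos(w)*hy,hz],(0,255,0))
cv2.imwrite("pics/ov_pail.png",np.hstack([A,cv2.copyMakeBorder(B,0,A.shape[0]-B.shape[0],0,0,cv2.BORDER_CONSTANT)])[:, :800] if True else A)
E
```

```text
dryer [ 0.5709 -0.0873  0.0079  0.0824]
[[ 1.1581 -0.9895]
 [-0.4245  0.4341]
 [-0.2973  0.6591]
 [-0.5311 -0.5899]
 [-3.8694 -0.8038]
 [ 0.0891  0.1001]
 [ 0.1546 -0.0011]]
seat 0.5002048976448428 -0.005407598274806857
hook tip tri (array([ 0.4733, -0.0054,  0.1928]), [np.float64(0.0003279503187365539), np.float64(0.00032795031873659336)])
post/bar top corner (array([ 0.5852, -0.0059,  0.176 ]), [np.float64(0.0013075628395393746), np.float64(0.0013075628395394754)])
pail [ 0.4476  0.2591 -0.0449] [-0.53   -0.2054  0.2493  0.2445 -0.6692 -0.5031 -2.115  -0.0801]
```

View pics/ov_pail.png

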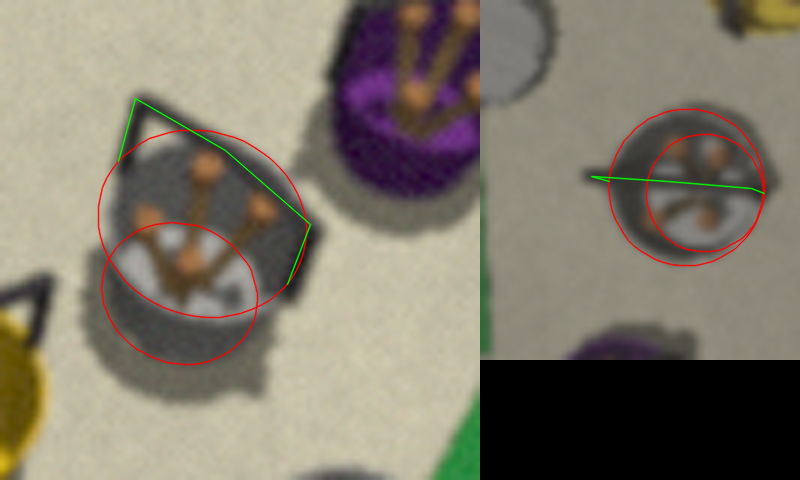

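The overlay shows the pail model sitting on the grey pail, with its handle centred to within about 2 mm. Estimates so far:
- **Pail:** (0.448, 0.259), yaw −0.045.
- **Hook:** tip at (0.473, −0.005, 0.193), so the seat is at about (0.500, −0.005, 0.178).
- **Lever hub:** about (0.575, −0.174, 0.166).

I plan to grip the handle 28 mm to the +y side of its middle, which keeps the fingers clear of the hook bar. First I swing the arm round.

servo_tool([
  [[5, 2.6, 1.6, 0, 0, 0.07, 1], [10, 5.2, 3.2, 0, 0, 0.14, 1], [15, 7.8, 4.8, 0, 0, 0.21, 1], [20, 10.4, 6.4, 0, 0, 0.28, 1], [25, 13, 8, 0, 0, 0.35, 1], [27.7, 18.5, 8, 0, 0, 0.42, 1], [30.3, 24, 8, 0, 0, 0.49, 1], [33, 29.5, 8, 0, 0, 0.56, 1], [35.7, 35, 8, 0, 0, 0.63, 1], [38.3, 40.5, 8, 0, 0, 0.7, 1], [41, 46, 8, 0, 0, 0.77, 1], [40.5, 52, 7.5, 0, 0, 0.84, 1], [40, 58, 7, 0, 0, 0.91, 1], [39, 64, 6.5, 0, 0, 0.98, 1], [38, 70, 6, 0, 0, 1.05, 1], [36, 75, 5, 0, 0, 1.12, 1], [34, 80, 4, 0, 0, 1.19, 1], [32, 84.7, 2, 0, 0, 1.25, 1], [30, 89.4, 0, 0, 0, 1.285, 1], [30, 89.4, 0, 0, 0, 1.285, 1]],
], grip_force=60)

```text
clock: 2.6
eef_pos: [0.4471, 0.2891, 0.2408]
orientation: [-2.265, -2.175, 0.004]
ft_force: [-0.1, 0.4, 0.8]
finger_gap: 0.0855
```

```bash
python3 - <<'E'
from plant import *
from h import *
for n in ("scene","top"):
    c=capture(n); np.savez(f"{n}1.npz",**c)
s=load("scene1.npz");t=load("top1.npz")
crop(s,320,190,130,130,5,"pics/s1.png");crop(t,140,130,130,110,6,"pics/t1.png")
st=sense(); print(st["eef_pos"],st["joint_pos"])
E
```

```text
[0.449  0.2871 0.2422] [ 0.4451  0.3609  1.7838 -0.0003  0.9974  0.4893]
```

View pics/s1.png

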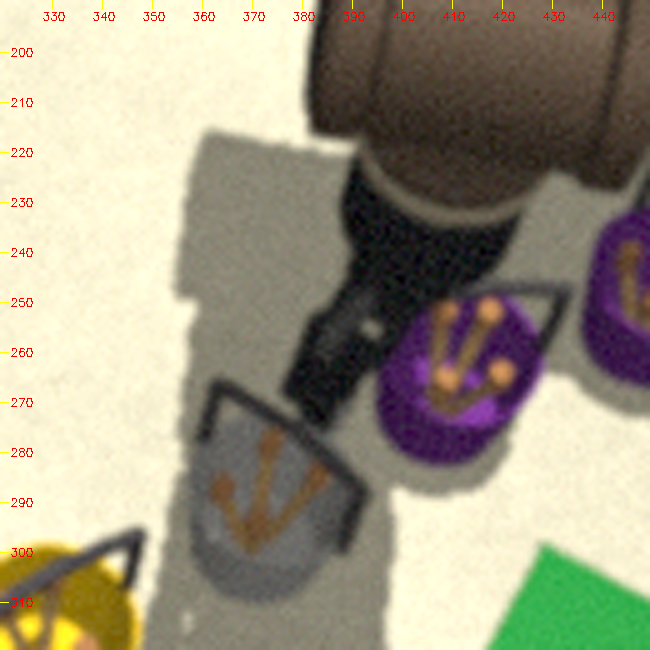

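View pics/t1.png

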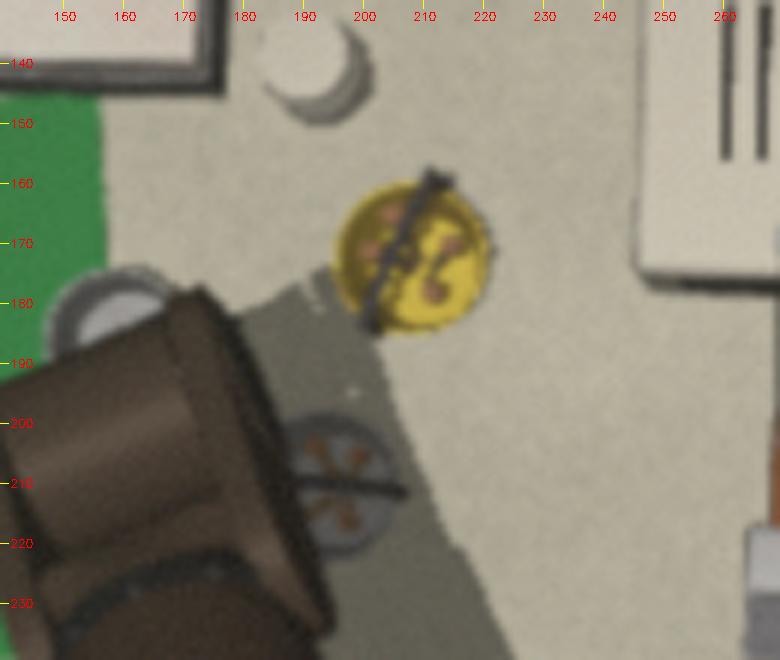

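The pail hasn't moved: its handle runs from (362,266) to (393,289) in the scene view, with the gripper poised above its +y half. Descend 12 cm and close.

servo_tool([
  [[0, 0, -3, 0, 0, 0, 1], [0, 0, -6, 0, 0, 0, 1], [0, 0, -9, 0, 0, 0, 1], [0, 0, -11, 0, 0, 0, 1], [0, 0, -12, 0, 0, 0, 1], [0, 0, -12, 0, 0, 0, 1], [0, 0, -12, 0, 0, 0, 0], [0, 0, -12, 0, 0, 0, 0], [0, 0, -12, 0, 0, 0, 0], [0, 0, -12, 0, 0, 0, 0], [0, 0, -12, 0, 0, 0, 0], [0, 0, -12, 0, 0, 0, 0], [0, 0, -12, 0, 0, 0, 0], [0, 0, -12, 0, 0, 0, 0]],
], grip_force=60)

```text
clock: 4.45
eef_pos: [0.4491, 0.2871, 0.1226]
orientation: [2.271, 2.171, 0.001]
ft_force: [-2.5, -0.2, 5.3]
finger_gap: 0.007
```

servo_tool([
  [[0, 0, 1, 0, 0, 0, 0], [0, 0, 2.5, 0, 0, 0, 0], [0, 0, 4.5, 0, 0, 0, 0], [0, 0, 6.5, 0, 0, 0, 0], [0, 0, 7.5, 0, 0, 0, 0], [0, 0, 8, 0, 0, 0, 0], [0, 0, 8, 0, 0, 0, 0]],
])

```text
clock: 5.32
eef_pos: [0.449, 0.287, 0.2023]
orientation: [2.271, 2.171, -0.0]
ft_force: [-0.6, 0.0, -1.7]
finger_gap: 0.0068
```

```bash
python3 - <<'E'
from plant import *
from h import *
for n in ("scene","top"):
    c=capture(n); np.savez(f"{n}2.npz",**c)
s=load("scene2.npz");t=load("top2.npz")
crop(s,310,160,150,160,4,"pics/s2.png");crop(t,140,150,100,100,6,"pics/t2.png")
st=sense(); print(st["eef_pos"],st["ft_force"],st["finger_gap"],st["clock"])
E
```

```text
[0.4489 0.2869 0.2018] [ 0.2973  0.094  -2.5823] 0.006472153606676212 5.425
```

View pics/s2.png

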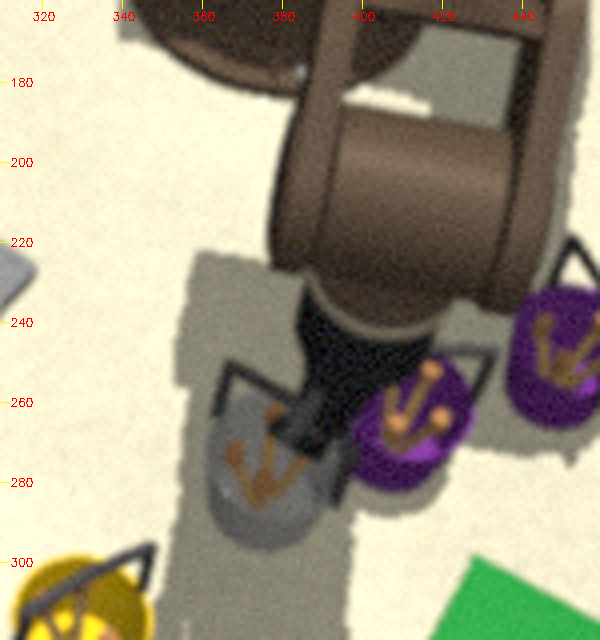

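View pics/t2.png

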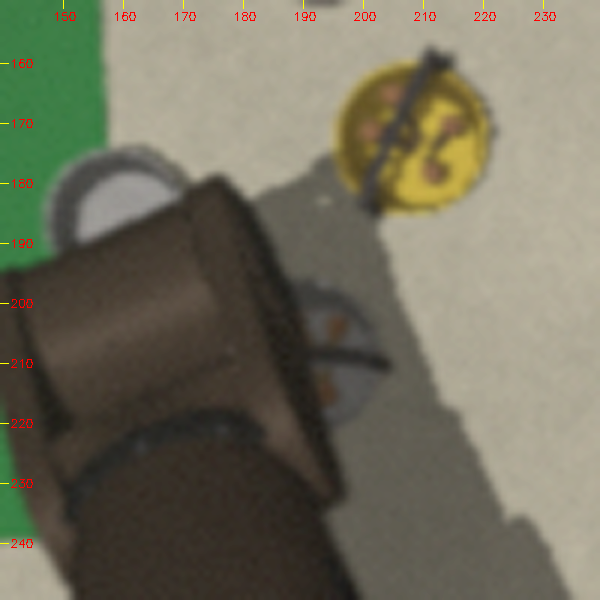

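```bash
python3 - <<'E'
from h import *
s=load("scene2.npz");t=load("top2.npz")
print(tri([(s,(367,249.7)),(t,(204.3,210.5))]))
for x,y,w,dz in ((.4476,.2591,-.045,.08),):
    for m in ((0,.045,.126),(0,-.045,.126),(0,-.0495,.126)):
        P=[x-np.sin(w)*m[1],y+np.cos(w)*m[1],m[2]+dz]; print(P,proj(s,P),proj(t,P))
E
```

```text
(array([0.4415, 0.2096, 0.1974]), [np.float64(0.004491252156003502), np.float64(0.004491252156003522)])
[np.float64(0.4496243166316947), np.float64(0.3040544451881529), 0.20600000000000002] [[397.0303 271.6139]] [[173.4683 207.6569]]
[np.float64(0.4455756833683053), np.float64(0.2141455548118471), 0.20600000000000002] [[366.2464 249.884 ]] [[201.3092 209.7219]]
[np.float64(0.4453732517051358), np.float64(0.2096501102930318), 0.20600000000000002] [[364.7418 248.8229]] [[202.7072 209.8255]]
```

The pail is lifted upright, about 8 cm up with no visible tilt. The wrist reads roughly 2 N, which fits its weight. Now I carry it to just in front of the hook tip.

servo_tool([
  [[0, -1, 0, 0, 0, 0.005, 0], [0, -3, 0, 0, 0, 0.01, 0], [0, -6, 0, 0, 0, 0.015, 0], [0, -9.5, 0, 0, 0, 0.02, 0], [0, -13, 0, 0, 0, 0.03, 0], [0, -16.5, 0, 0, 0, 0.035, 0], [0, -20, 0, 0, 0, 0.04, 0], [-0.1, -23, -0.1, 0, 0, 0.045, 0], [-0.2, -25.2, -0.2, 0, 0, 0.053, 0], [-0.2, -26.4, -0.2, 0, 0, 0.053, 0], [-0.2, -26.4, -0.2, 0, 0, 0.053, 0], [-0.2, -26.4, -0.2, 0, 0, 0.053, 0]],
])

```text
clock: 6.92
eef_pos: [0.447, 0.0235, 0.2003]
orientation: [-2.212, -2.23, -0.0]
ft_force: [-0.1, 0.5, -1.9]
finger_gap: 0.007
```

```bash
python3 - <<'E'
from plant import *
from h import *
for n in ("scene","top"):
    c=capture(n); np.savez(f"{n}3.npz",**c)
s=load("scene3.npz");t=load("top3.npz")
crop(s,220,140,150,140,5,"pics/s3.png");crop(t,220,140,110,110,6,"pics/t3.png")
st=sense(); print(st["eef_pos"],st["ft_force"],st["finger_gap"],st["clock"])
E
```

```text
[0.447  0.0236 0.2003] [ 0.4068 -0.0648 -2.2067] 0.006824170384876988 7.025
```

View pics/s3.png

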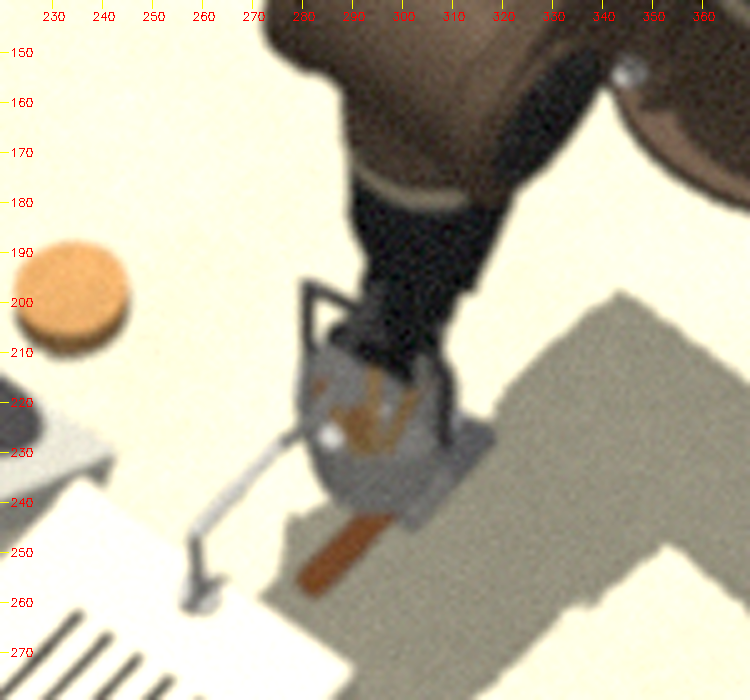

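View pics/t3.png

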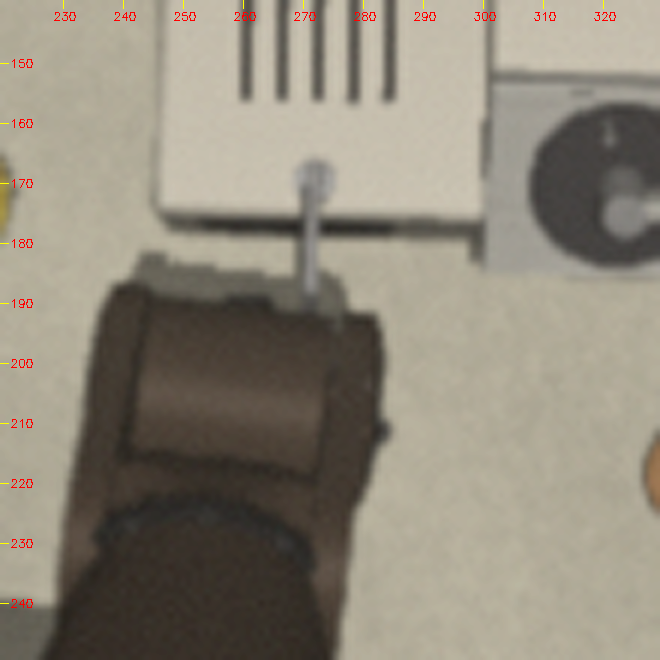

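```bash
python3 - <<'E'
from h import *
s=load("scene3.npz");t=load("top3.npz")
im=s["image"][185:250,255:325,::-1].astype(float)
im=np.clip((im/255)**.55*255,0,255).astype(np.uint8)
k=10
im=cv2.resize(im,None,fx=k,fy=k,interpolation=cv2.INTER_CUBIC)
def dr(P,col):
    q=(proj(s,P)-[255,185]+.5)*k-.5; cv2.polylines(im,[np.round(q).astype(int)],False,col,1,cv2.LINE_AA)
x,y,w=.4467,-.0045,.008; z0=.078
hy=np.array([-.045,-.045,0,.045,.045]);hz=np.array([.07,.126,.136,.126,.07])+z0
dr(np.c_[x-np.sin(w)*hy,y+np.cos(w)*hy,hz],(0,255,0))
th=np.linspace(0,2*np.pi,60)
dr(np.c_[x+.045*np.cos(th),y+.045*np.sin(th),0*th+.07+z0],(0,0,255))
dr(np.array([[.585,-.0054,.182],[.516,-.0054,.174],[.492,-.0054,.174],[.4733,-.0054,.192]]),(255,0,0))
cv2.imwrite("pics/s3z.png",im)
E
```

```text
(no output)
```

View pics/s3z.png

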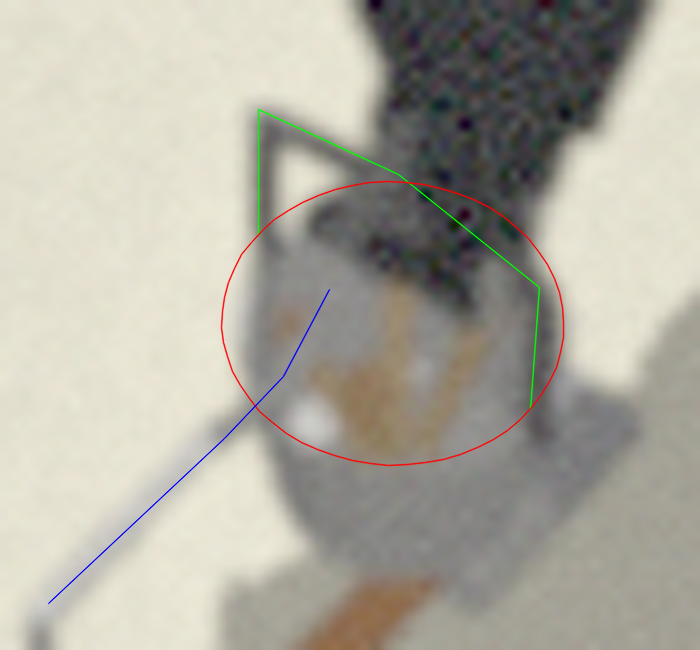

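```bash
python3 - <<'E'
from h import *
s=load("scene3.npz")
T=np.array([.447,.0236,.2003])
for dx in (-.019,.019):
    for dy in (-.011,.011):
        for dz in (-.011,.027):
            p=T+[dx,dy,dz]; q=proj(s,p)[0]; print(dx,dy,dz,q,"crop",np.round((q-[255,185]+.5)*10))
for p in ([.4733,-.0054,.192],[.4733,-.0054,.196],[.469,-.0014,.196]): print(p,proj(s,p),np.round((proj(s,p)[0]-[255,185]+.5)*10))
E
```

```text
-0.019 -0.011 -0.011 [303.8342 206.3467] crop [493. 218.]
-0.019 -0.011 0.027 [304.3869 197.6316] crop [499. 131.]
-0.019 0.011 -0.011 [310.6781 210.7477] crop [562. 262.]
-0.019 0.011 0.027 [311.3932 202.0839] crop [569. 176.]
0.019 -0.011 -0.011 [294.7633 215.8788] crop [403. 314.]
0.019 -0.011 0.027 [295.1134 207.2776] crop [406. 228.]
0.019 0.011 -0.011 [301.6389 220.3871] crop [471. 359.]
0.019 0.011 0.027 [302.1533 211.8415] crop [477. 273.]
[0.4733, -0.0054, 0.192] [[287.4346 213.469 ]] [329. 290.]
[0.4733, -0.0054, 0.196] [[287.4531 212.5769]] [330. 281.]
[0.469, -0.0014, 0.196] [[289.7408 212.301 ]] [352. 278.]
```

```bash
python3 - <<'E'
from h import *
from plant import *
st=sense(); Rm=R.from_rotvec(st["orientation"]).as_matrix(); print(Rm, st["joint_pos"])
s=load("scene1.npz")
T=np.array([.449,.2871,.2422])
for dx,dy,dz in ((.05,0,-.011),(-.05,0,-.011),(0,.05,-.011),(0,-.05,-.011),(.05,0,.0),(0,0,.1)):
    print(dx,dy,dz,proj(s,T+[dx,dy,dz]))
im=s["image"][190:300,340:440,::-1].astype(float)
im=np.clip((im/255)**.45*255,0,255).astype(np.uint8)
im=cv2.resize(im,None,fx=6,fy=6,interpolation=cv2.INTER_CUBIC); cv2.imwrite("pics/s1z.png",im)
E
```

```text
[[-0.0088  1.      0.    ]
 [ 1.      0.0088  0.    ]
 [ 0.      0.     -1.    ]] [-0.095   0.2991  2.0264  0.0001  0.8161 -0.1039]
0.05 0 -0.011 [[381.2522 277.2124]]
-0.05 0 -0.011 [[404.2198 247.7811]]
0 0.05 -0.011 [[411.3366 274.106 ]]
0 -0.05 -0.011 [[374.9761 250.6526]]
0.05 0 0.0 [[382.0149 274.9414]]
0 0 0.1 [[401.9111 236.9071]]
```

View pics/s1z.png

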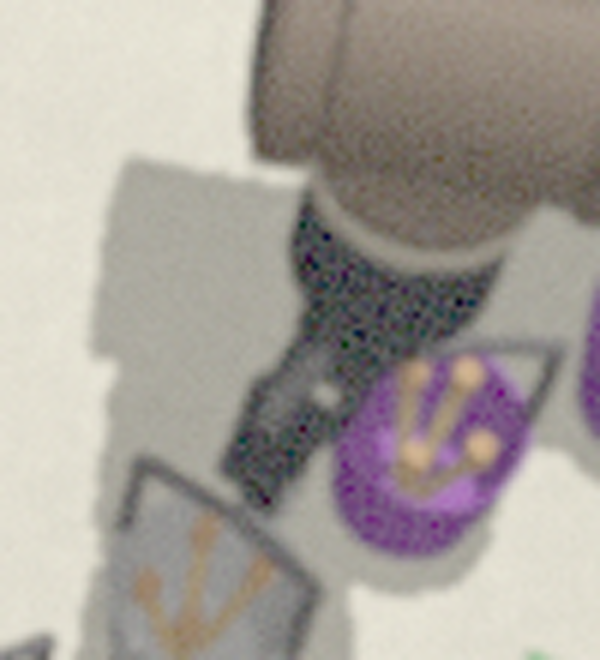

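```bash
python3 - <<'E'
from h import *
s=load("scene3.npz")
for uv in ((285.6,206.8),(288,204),(301.5,215.5),(291,207.5)):
    o,d=ray(s,uv)
    for x in (.41,.428,.447,.466,.49):
        print(uv,x,(o+d*(x-o[0])/d[0]).round(4))
im=s["image"][190:225,275:315,::-1].astype(float)
im=np.clip((im/255)**.45*255,0,255).astype(np.uint8)
im=cv2.resize(im,None,fx=18,fy=16,interpolation=cv2.INTER_CUBIC); cv2.imwrite("pics/s3zz.png",im)
s=load("scene2.npz")
im=s["image"][240:285,355:410,::-1].astype(float)
im=np.clip((im/255)**.45*255,0,255).astype(np.uint8)
im=cv2.resize(im,None,fx=13,fy=13,interpolation=cv2.INTER_CUBIC); cv2.imwrite("pics/s2zz.png",im)
E
```

```text
(285.6, 206.8) 0.41 [ 0.41   -0.0605  0.1024]
(285.6, 206.8) 0.428 [ 0.428  -0.0466  0.1347]
(285.6, 206.8) 0.447 [ 0.447  -0.0319  0.1687]
(285.6, 206.8) 0.466 [ 0.466  -0.0173  0.2028]
(285.6, 206.8) 0.49 [0.49   0.0013 0.2459]
(288, 204) 0.41 [ 0.41   -0.0524  0.1229]
(288, 204) 0.428 [ 0.428  -0.0387  0.1546]
(288, 204) 0.447 [ 0.447  -0.0242  0.1881]
(288, 204) 0.466 [ 0.466  -0.0098  0.2216]
(288, 204) 0.49 [0.49   0.0085 0.264 ]
(301.5, 215.5) 0.41 [ 0.41   -0.0055  0.1102]
(301.5, 215.5) 0.428 [0.428  0.007  0.1423]
(301.5, 215.5) 0.447 [0.447  0.0201 0.1762]
(301.5, 215.5) 0.466 [0.466  0.0333 0.21  ]
(301.5, 215.5) 0.49 [0.49   0.0499 0.2528]
(291, 207.5) 0.41 [ 0.41   -0.0418  0.1156]
(291, 207.5) 0.428 [ 0.428  -0.0284  0.1476]
(291, 207.5) 0.447 [ 0.447  -0.0143  0.1813]
(291, 207.5) 0.466 [ 0.466  -0.0001  0.215 ]
(291, 207.5) 0.49 [0.49   0.0178 0.2576]
```

View pics/s3zz.png

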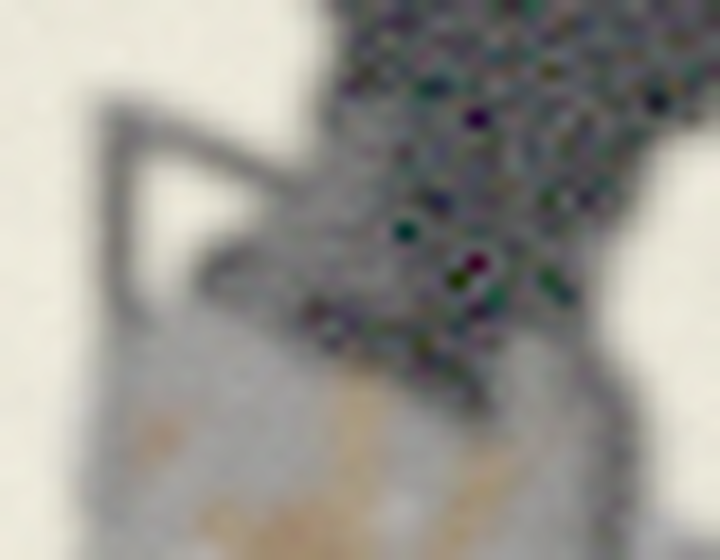

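View pics/s2zz.png

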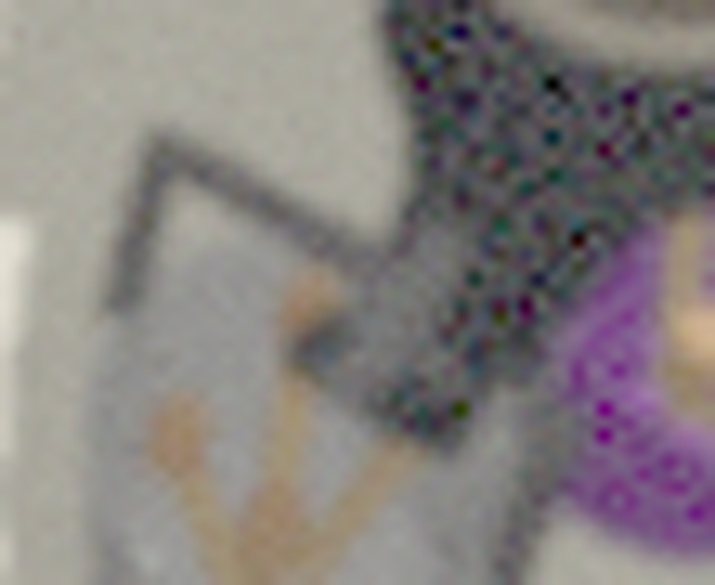

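```bash
python3 - <<'E'
from h import *
s=load("scene2.npz");T=np.array([.449,.287,.202])
for dx in (-.019,-.0045,.0045,.012,.019):
    for dz in (-.011,.002):
        a,b=proj(s,T+[dx,-.011,dz])[0],proj(s,T+[dx,.011,dz])[0]
        print(dx,dz,a.round(1),b.round(1),"crop",((a-[355,240]+.5)*13).round(),((b-[355,240]+.5)*13).round())
for uv in ((377.3,266.2),(389.6,273.8)):
    o,d=ray(s,uv)
    for x in (.43,.449,.461,.468): print(uv,x,(o+d*(x-o[0])/d[0]).round(4))
E
```

```text
-0.019 -0.011 [390.4 262.5] [398.1 267.5] crop [466. 299.] [567. 365.]
-0.019 0.002 [391.3 259.9] [399.1 264.9] crop [478. 265.] [580. 330.]
-0.0045 -0.011 [387.1 266.7] [394.9 271.7] crop [424. 353.] [525. 419.]
-0.0045 0.002 [388. 264.] [395.9 269.1] crop [436. 319.] [538. 385.]
0.0045 -0.011 [385.1 269.3] [392.9 274.3] crop [398. 387.] [499. 453.]
0.0045 0.002 [386.  266.6] [393.8 271.7] crop [409. 353.] [511. 419.]
0.012 -0.011 [383.4 271.4] [391.2 276.5] crop [375. 415.] [477. 482.]
0.012 0.002 [384.3 268.8] [392.1 273.9] crop [387. 381.] [489. 448.]
0.019 -0.011 [381.8 273.5] [389.6 278.6] crop [355. 442.] [456. 508.]
0.019 0.002 [382.7 270.9] [390.5 276. ] crop [366. 408.] [468. 475.]
(377.3, 266.2) 0.43 [0.43   0.2475 0.1406]
(377.3, 266.2) 0.449 [0.449  0.2538 0.1746]
(377.3, 266.2) 0.461 [0.461  0.2578 0.1961]
(377.3, 266.2) 0.468 [0.468  0.2601 0.2087]
(389.6, 273.8) 0.43 [0.43   0.2836 0.1425]
(389.6, 273.8) 0.449 [0.449  0.2889 0.1765]
(389.6, 273.8) 0.461 [0.461  0.2922 0.198 ]
(389.6, 273.8) 0.468 [0.468  0.2941 0.2105]
```

```bash
python3 - <<'E'
from h import *
s=load("scene1.npz")
for uv in ((377,268.3),(384.2,275)):
    o,d=ray(s,uv)
    for x in (.49,.50,.506): print(uv,x,(o+d*(x-o[0])/d[0]).round(4))
# other camera: top view0 of the gripper at start? print projection in scene0 and top0 of TCP
for f in ("scene0","top0"):
    c=load(f+".npz"); print(f,proj(c,[[.149,-.607,.242],[.149,-.607,.342]]))
t=load("top3.npz");print(proj(t,[[.447,.0236,.2003],[.447,.0236,.3],[.447,.0236,.4]]))
E
```

```text
(377, 268.3) 0.49 [0.49   0.2682 0.239 ]
(377, 268.3) 0.5 [0.5    0.2715 0.2571]
(377, 268.3) 0.506 [0.506  0.2735 0.2679]
(384.2, 275) 0.49 [0.49   0.2893 0.2312]
(384.2, 275) 0.5 [0.5    0.2922 0.2494]
(384.2, 275) 0.506 [0.506  0.294  0.2603]
scene0 [[201.802   40.8137]
 [198.1272  14.074 ]]
top0 [[457.0252 309.8652]
 [467.8473 314.2452]]
[[261.0312 211.068 ]
 [260.016  209.508 ]
 [258.8646 207.7386]]
```

```bash
python3 - <<'E'
from h import *
s=load("scene0.npz")
im=s["image"][0:70,160:250,::-1].astype(float)
im=np.clip((im/255)**.45*255,0,255).astype(np.uint8)
im=cv2.resize(im,None,fx=8,fy=8,interpolation=cv2.INTER_CUBIC); cv2.imwrite("pics/g0.png",im)
s=load("scene3.npz")
im=s["image"][165:235,260:340,::-1].astype(float)
im=np.clip((im/255)**.4*255,0,255).astype(np.uint8)
im=cv2.resize(cv2.bilateralFilter(im,5,40,3),None,fx=8,fy=8,interpolation=cv2.INTER_CUBIC); 
s2=load("scene2.npz")
im2=s2["image"][225:295,350:430,::-1].astype(float)
im2=np.clip((im2/255)**.4*255,0,255).astype(np.uint8)
im2=cv2.resize(cv2.bilateralFilter(im2,5,40,3),None,fx=8,fy=8,interpolation=cv2.INTER_CUBIC); 
cv2.imwrite("pics/g3.png",im);cv2.imwrite("pics/g2.png",im2)
E
```

```text
(no output)
```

View pics/g0.png

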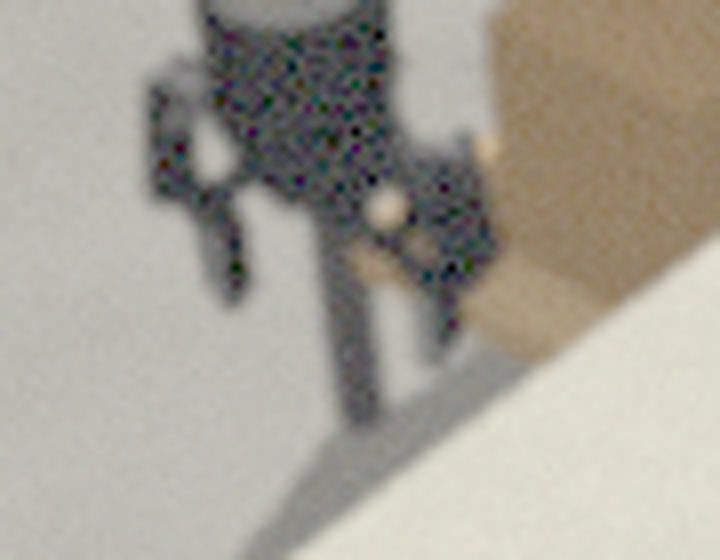

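View pics/g3.png

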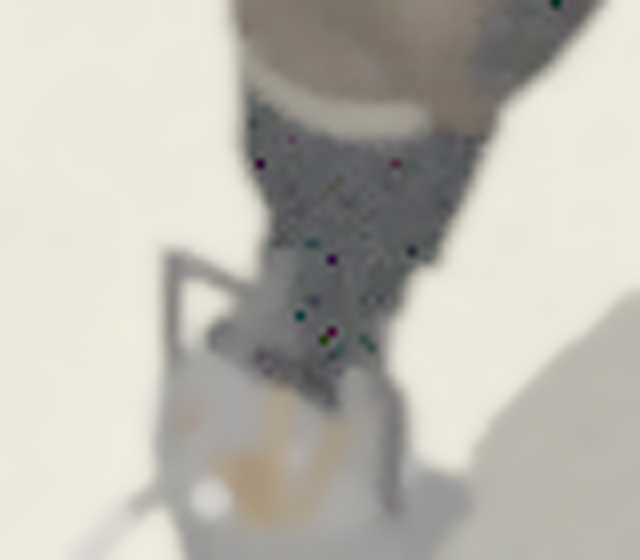

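View pics/g2.png

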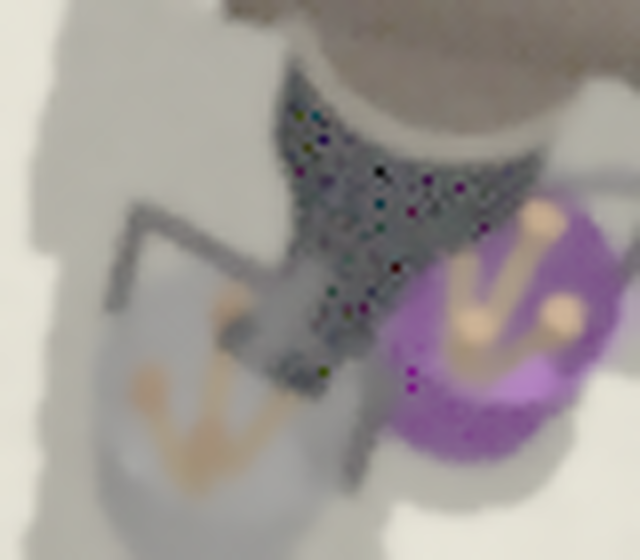

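The crops show the usual two-finger linkage: wide knuckles about 60 mm above the TCP, slim tips below, symmetric about the TCP. The tips stay about 13 mm clear of the bar in y. The handle's underside is at about 0.209, against a hook tip top of 0.196. Now I move in over the tip.

servo_tool([
  [[0.5, 0, 0, 0, 0, 0, 0], [1.2, 0, 0, 0, 0, 0, 0], [2, 0, 0, 0, 0, 0, 0], [2.8, 0, 0, 0, 0, 0, 0], [3.6, 0, 0, 0, 0, 0, 0], [4.4, 0, 0, 0, 0, 0, 0], [5, 0, 0, 0, 0, 0, 0], [5.3, 0, 0, 0, 0, 0, 0], [5.3, 0, 0, 0, 0, 0, 0], [5.3, 0, 0, 0, 0, 0, 0]],
])

```text
clock: 8.28
eef_pos: [0.4999, 0.023, 0.2003]
orientation: [-2.212, -2.23, 0.0]
ft_force: [0.1, 0.3, -1.8]
finger_gap: 0.007
```

```bash
python3 - <<'E'
from plant import *
from h import *
for n in ("scene","top"):
    c=capture(n); np.savez(f"{n}4.npz",**c)
s=load("scene4.npz");t=load("top4.npz")
st=sense(); print(st["eef_pos"],st["ft_force"],st["finger_gap"],st["clock"])
im=s["image"][185:255,245:335,::-1].astype(float)
im=np.clip((im/255)**.55*255,0,255).astype(np.uint8)
k=8
im=cv2.resize(im,None,fx=k,fy=k,interpolation=cv2.INTER_CUBIC); raw=im.copy()
def dr(P,col):
    q=(proj(s,P)-[245,185]+.5)*k-.5; cv2.polylines(im,[np.round(q).astype(int)],False,col,1,cv2.LINE_AA)
x,y,w=.4998,-.0044,.008; z0=.0777
hy=np.array([-.045,-.045,0,.045,.045]);hz=np.array([.07,.126,.136,.126,.07])+z0
dr(np.c_[x-np.sin(w)*hy,y+np.cos(w)*hy,hz],(0,255,0))
dr(np.array([[.585,-.0054,.182],[.516,-.0054,.174],[.492,-.0054,.174],[.4733,-.0054,.192]]),(255,0,0))
cv2.imwrite("pics/s4z.png",im);cv2.imwrite("pics/s4r.png",raw)
E
```

```text
[0.4999 0.023  0.2004] [-0.0302 -0.1416 -2.1967] 0.006700884205653405 8.375
```

View pics/s4z.png

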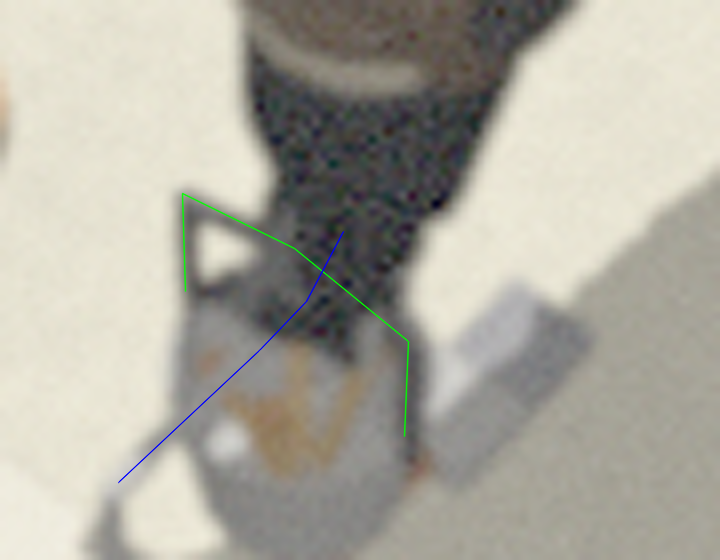

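View pics/s4r.png

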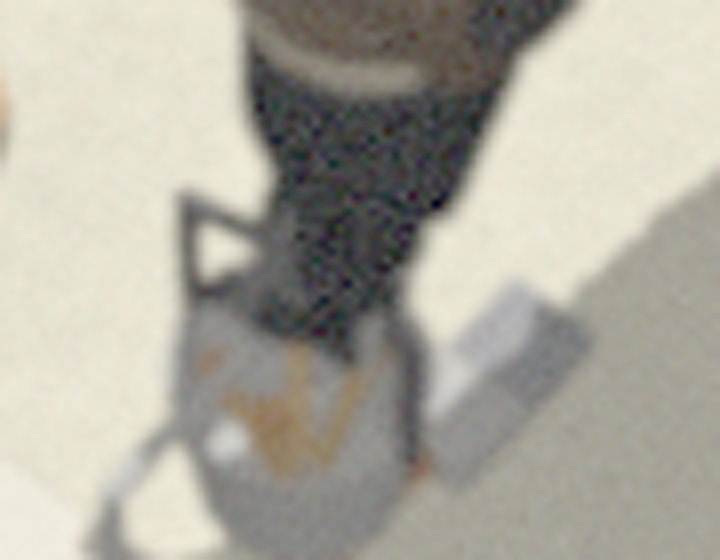

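```bash
python3 - <<'E'
from plant import *
from h import *
A=0
for i in range(8):
    c=capture("scene"); A=A+c["image"].astype(float)
A/=8; np.savez("scene4avg.npz",image=A,**{k:v for k,v in c.items() if k!="image"})
g=A[185:255,245:335,::-1]
for i,(lo,hi) in enumerate(((20,110),)):
    im=np.clip((g-lo)/(hi-lo)*255,0,255).astype(np.uint8)
    im=cv2.resize(im,None,fx=8,fy=8,interpolation=cv2.INTER_CUBIC); cv2.imwrite(f"pics/s4e.png",im)
print(sense()["clock"])
E
```

```text
8.775
```

View pics/s4e.png

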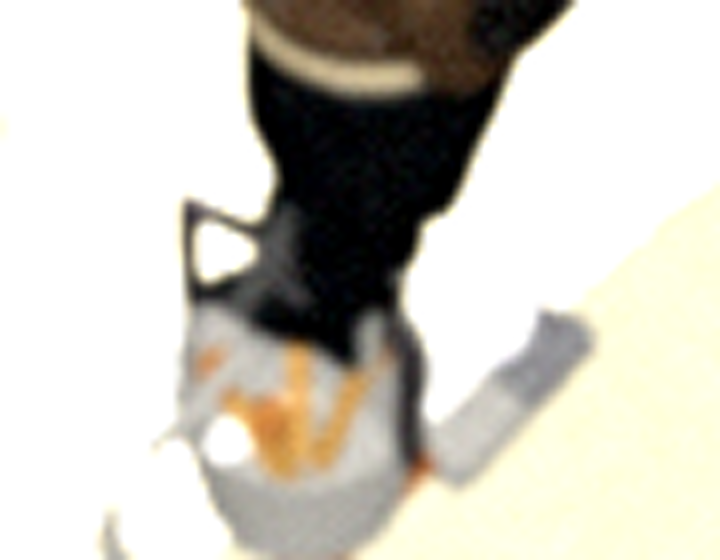

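The averaged, contrast-stretched crop shows the shadowed hook bar as a diagonal from about (265,239) to (277,229). It passes in front of the pail's interior and under the handle, so it has entered between rim and handle. Now I lower onto the seat.

servo_tool([
  [[0, 0, -0.5, 0, 0, 0, 0], [0, 0, -1.2, 0, 0, 0, 0], [0, 0, -1.9, 0, 0, 0, 0], [0, 0, -2.4, 0, 0, 0, 0], [0, 0, -2.7, 0, 0, 0, 0], [0, 0, -2.9, 0, 0, 0, 0], [0, 0, -3, 0, 0, 0, 0], [0, 0, -3, 0, 0, 0, 0]],
])

```text
clock: 9.78
eef_pos: [0.5001, 0.023, 0.1704]
orientation: [2.212, 2.23, 0.0]
ft_force: [-0.3, 0.3, -1.5]
finger_gap: 0.0067
```

```bash
python3 - <<'E'
from plant import *
for i in range(2):
    capture("scene"); st=sense(); print(st["eef_pos"],st["ft_force"],st["torque"],st["finger_gap"],st["clock"])
E
```

```text
[0.50012122 0.0230253  0.17042127] [-0.71543365 -0.20334438 -1.20300297] [ 0.06688293 -0.00066819 -0.00913865] 0.006933829150958036 9.825
[0.50013737 0.02301118 0.17045539] [-0.1260111   0.21243901 -1.43381377] [ 0.07495734 -0.0192442  -0.03024428] 0.006934733130432943 9.875
```

servo_tool([
  [[0, 0, -0.1, 0, 0, 0, 0], [0, 0, -0.2, 0, 0, 0, 0], [0, 0, -0.2, 0, 0, 0, 0]],
])

```text
clock: 10.25
eef_pos: [0.5002, 0.023, 0.1686]
orientation: [2.212, 2.23, 0.001]
ft_force: [-1.2, 0.8, 5.4]
finger_gap: 0.0068
```

```bash
python3 - <<'E'
from plant import *
for i in range(2):
    capture("scene"); st=sense(); print(st["eef_pos"],st["ft_force"],st["torque"],st["finger_gap"],st["clock"])
E
```

```text
[0.50022123 0.02304783 0.16863205] [-1.53597495  0.15210003  4.32788233] [ 0.02353836  0.15915246 -0.04357429] 0.006894471828884526 10.3
[0.50022707 0.02302275 0.16863288] [-1.49482061  0.53158682  5.11999825] [ 0.03054126  0.13598697 -0.04369524] 0.006831252530883332 10.35
```

The wire is now resting on the bar: the wrist force went from −2 N to +5 N, with the handle at z ≈ 0.182. I ease up 0.5 mm and open part way.

servo_tool([
  [[0, 0, 0.05, 0, 0, 0, 0], [0, 0, 0.05, 0, 0, 0, 0.2], [0, 0, 0.05, 0, 0, 0, 0.4], [0, 0, 0.05, 0, 0, 0, 0.5], [0, 0, 0.05, 0, 0, 0, 0.5], [0, 0, 0.05, 0, 0, 0, 0.5], [0, 0, 0.05, 0, 0, 0, 0.5]],
])

```text
clock: 11.22
eef_pos: [0.5001, 0.023, 0.1688]
orientation: [2.213, 2.23, 0.0]
ft_force: [-0.2, 0.8, -0.3]
finger_gap: 0.0426
```

```bash
python3 - <<'E'
from plant import *
from h import *
A=0
for i in range(4):
    c=capture("scene"); A=A+c["image"].astype(float)
st=sense(); print(st["eef_pos"],st["ft_force"],st["torque"],st["finger_gap"],st["clock"])
A/=4; np.savez("scene5avg.npz",image=A,**{k:v for k,v in c.items() if k!="image"})
g=A[185:265,245:335,::-1]
im=np.clip((g-10)/(200)*255,0,255)
im=(255*(im/255)**.7).astype(np.uint8)
im=cv2.resize(im,None,fx=7,fy=7,interpolation=cv2.INTER_CUBIC); cv2.imwrite(f"pics/s5e.png",im)
E
```

```text
[0.5001 0.023  0.1688] [-0.4074  0.725  -0.831 ] [ 0.025  -0.0448  0.0144] 0.04225827390692249 11.425
```

View pics/s5e.png

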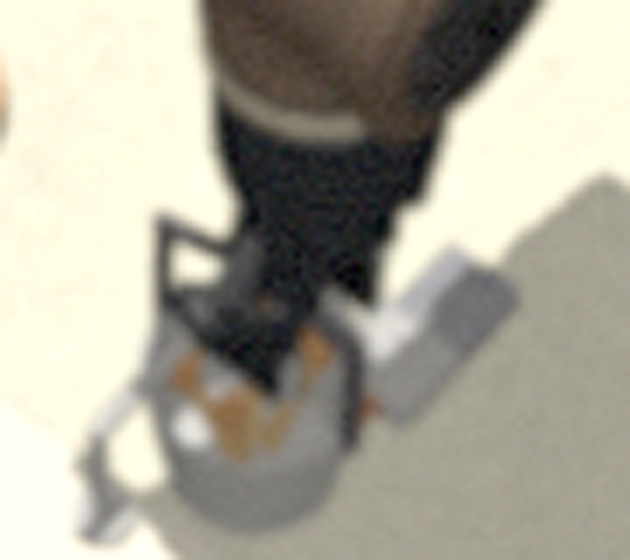

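The pail stayed on the hook when the fingers opened, and the wrist force is about 0. Retreat straight up.

servo_tool([
  [[0, 0, 0.8, 0, 0, 0, 0.5], [0, 0, 2, 0, 0, 0, 0.5], [0, 0, 4, 0, 0, 0, 0.5], [0, 0, 7, 0, 0, 0, 0.5], [0, 0, 10, 0, 0, 0, 0.5], [0, 0, 13, 0, 0, 0, 0.5], [0, 0, 15, 0, 0, 0, 0.5], [0, 0, 15, 0, 0, 0, 0.5]],
])

```text
clock: 12.42
eef_pos: [0.5003, 0.023, 0.3206]
orientation: [2.211, 2.228, 0.004]
ft_force: [-0.2, -0.0, -0.2]
finger_gap: 0.043
```

```bash
python3 - <<'E'
from plant import *
from h import *
for n in ("scene","top"):
    c=capture(n); np.savez(f"{n}6.npz",**c)
s=load("scene6.npz");t=load("top6.npz")
st=sense(); print(st["eef_pos"],st["ft_force"],st["finger_gap"],st["clock"],st["joint_pos"])
im=s["image"][180:270,235:335,::-1].astype(float)
im=np.clip((im/255)**.55*255,0,255).astype(np.uint8)
im=cv2.resize(im,None,fx=7,fy=6,interpolation=cv2.INTER_CUBIC); cv2.imwrite("pics/s6.png",im)
E
```

```text
[0.4997 0.023  0.3186] [-0.6229  1.3631  0.1136] 0.04247389770639381 12.525 [-0.0861  0.2353  1.7487  0.      1.1576 -0.094 ]
```

View pics/s6.png

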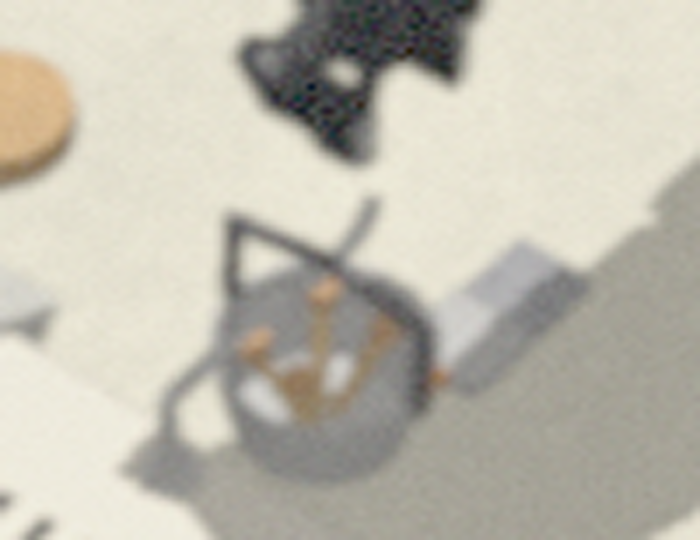

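The pail hangs on the hook. In the crop its bar enters at the left, the handle crosses it, and the tip shows beyond the wire at scene ~(288,214). Next I shift toward the lever with the fingers shut and tilt the tool 35°, so that it looks along the plate's normal.

servo_tool([
  [[0, -2, 0.5, 0, -0.05, 0, 0.3], [0, -5, 1, 0, -0.15, 0, 0], [0, -8.5, 1, 0, -0.25, 0, 0], [0, -12, 1, 0, -0.35, 0, 0], [0, -15.5, 1, 0, -0.45, 0, 0], [0, -19, 0, 0, -0.53, 0, 0], [0, -22.5, -1, 0, -0.611, 0, 0], [0, -25, -2, 0, -0.611, 0, 0], [0, -26.8, -3, 0, -0.611, 0, 0], [0, -26.8, -3, 0, -0.611, 0, 0]],
], grip_force=40)

```text
clock: 13.78
eef_pos: [0.4995, -0.2457, 0.2871]
orientation: [1.868, 1.879, 0.587]
ft_force: [-0.4, 1.0, 0.2]
finger_gap: -0.0005
```

```bash
python3 - <<'E'
from plant import *
from h import *
for n in ("scene","top"):
    c=capture(n); np.savez(f"{n}7.npz",**c)
s=load("scene7.npz");t=load("top7.npz")
st=sense(); print(st["eef_pos"],st["orientation"],st["ft_force"],st["finger_gap"],st["clock"],st["joint_pos"])
print(R.from_rotvec(st["orientation"]).as_matrix())
cv2.imwrite("pics/s7.png",s["image"][:,:,::-1]);cv2.imwrite("pics/t7.png",t["image"][:,:,::-1])
E
```

```text
[ 0.4998 -0.2445  0.2883] [1.8655 1.8794 0.588 ] [-0.8818  0.8757 -0.1059] -0.00012101895015241547 13.875 [-0.749   0.2186  1.9956  0.7681  0.597  -1.3326]
[[-0.0063  0.8196  0.5729]
 [ 1.      0.0072  0.0007]
 [-0.0036  0.5729 -0.8196]]
```

View pics/s7.png

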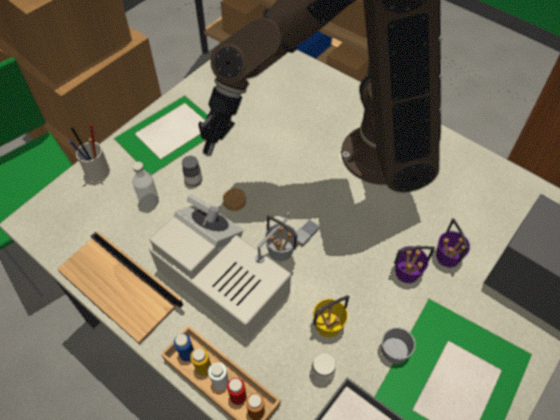

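View pics/t7.png

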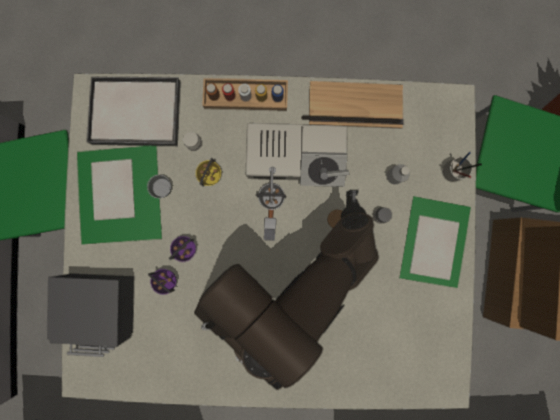

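The arm reached the tilted pose (q5 0.60). The scene view shows the pail hanging at (281,238) with both cameras clear, the lever at (208,208), and the fingertips at (209,150). I check the hang and refine the lever.

```bash
python3 - <<'E'
from h import *
s=load("scene7.npz");t=load("top7.npz")
def enh(c,u0,v0,w,h,k,fn,gm=.55):
    im=c["image"][v0:v0+h,u0:u0+w,::-1].astype(float); im=(255*(im/255)**gm).astype(np.uint8)
    im=cv2.resize(im,None,fx=k,fy=k,interpolation=cv2.INTER_CUBIC)
    for u in range((u0//10+1)*10,u0+w,10): cv2.putText(im,str(u),(int((u-u0+.5)*k)-10,10),0,.35,(0,0,255),1);cv2.line(im,(int((u-u0+.5)*k),12),(int((u-u0+.5)*k),18),(0,0,255),1)
    for v in range((v0//10+1)*10,v0+h,10): cv2.putText(im,str(v),(0,int((v-v0+.5)*k)+4),0,.35,(0,0,255),1)
    cv2.imwrite(fn,im)
enh(s,250,200,70,60,9,"pics/s7p.png");enh(t,245,155,55,55,10,"pics/t7p.png")
enh(s,170,185,75,62,10,"pics/s7l.png",.8);enh(t,295,145,65,70,8,"pics/t7l.png",.7)
E
```

```text
(no output)
```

View pics/s7p.png

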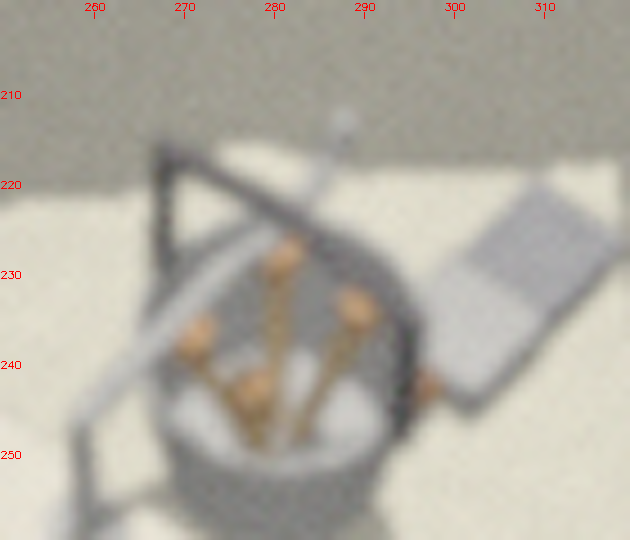

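View pics/t7p.png

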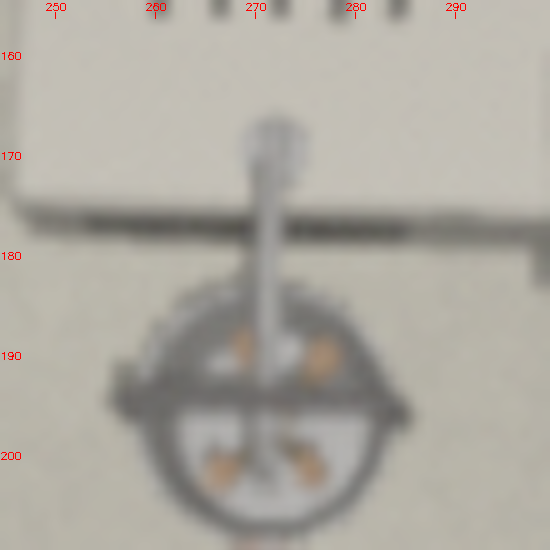

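View pics/s7l.png

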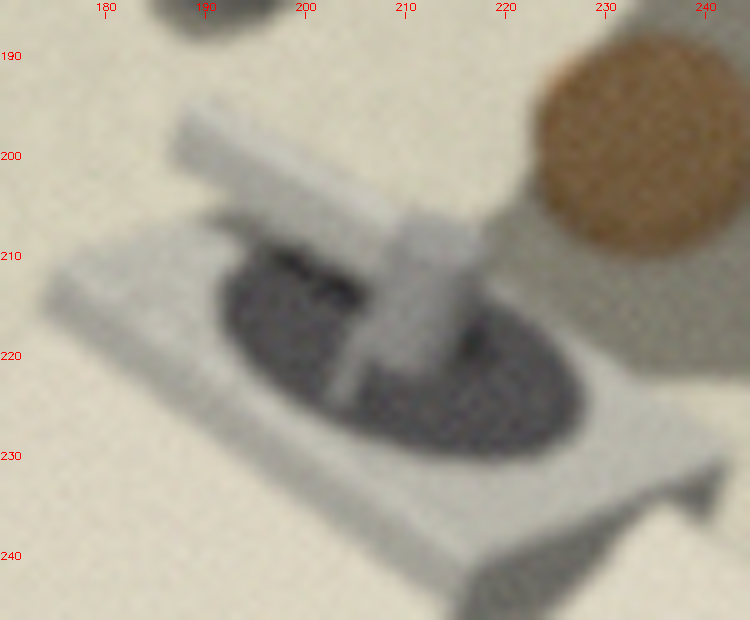

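View pics/t7l.png

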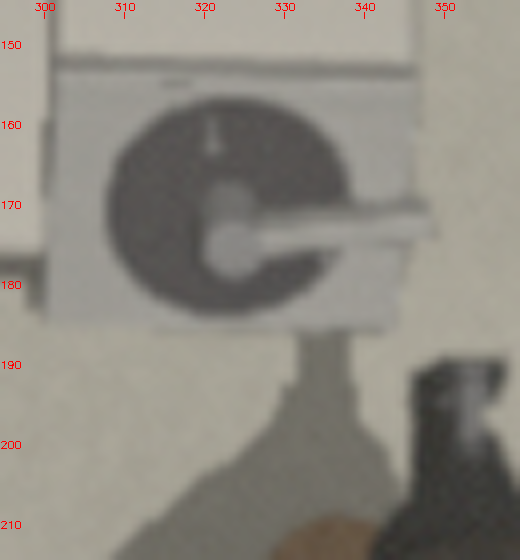

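```bash
python3 - <<'E'
from h import *
from scipy.optimize import least_squares
s=load("scene7.npz");t=load("top7.npz")
print("handle at bar",tri([(s,(281.2,223.6)),(t,(270.9,194.0))]))
print("knob top",tri([(s,(213.5,207.3)),(t,(323.3,175.3))]))
T=np.array([.4998,-.2445,.2883]); z=np.array([.573,.0007,-.8196])
print("tip",proj(s,[T,T+.011*z]),proj(t,[T,T+.011*z]))
a=np.radians(35)
def frame(yaw):
    Rz=R.from_euler("z",yaw).as_matrix(); return Rz@[np.cos(a),0,np.sin(a)],Rz@[0,1.,0],Rz@[-np.sin(a),0,np.cos(a)]
u,y,N=frame(.008)
def pts(H,th):
    d=-np.cos(th)*y+np.sin(th)*u; n=np.sin(th)*y+np.cos(th)*u
    return H,d,n
def res(p):
    H,d,n=pts(p[:3],p[3]); E=H+.082*d; r=[]
    for q,(c,uv),wt in (((E+.01*N-.006*n),(s,(190,194.3)),1),((E+.01*N+.006*n),(s,(188,195.5)),1),((E-.01*N+.006*n),(s,(186.7,200.5)),1),
        ((E+.01*N-.006*n),(t,(348.4,174)),1),((E-.01*N+.006*n),(t,(347.8,170)),1),
        ((H+.02*d+.01*N-.006*n),(t,(None,175.75)),1),((H+.02*d-.01*N+.006*n),(t,(None,171.75)),1)):
        e=proj(c,q)[0]
        if uv[0] is None: r.append(e[1]-uv[1])
        else: r.extend(e-uv)
    return np.array(r)
f=least_squares(res,[.576,-.174,.165,.1]);print(f.x,f.fun)
H=f.x[:3]; print("knob rel",(np.array([.570,-.1743,.1753])-H)@np.c_[u,y,N])
C=np.array([.5897,-.1741,.1449]);print("dial rel",(C-H)@np.c_[u,y,N])
# overlay
for c,nm,u0,v0,w,h,k in ((s,"s",170,185,75,62,10),(t,"t",295,145,65,50,10)):
    im=c["image"][v0:v0+h,u0:u0+w,::-1]; im=cv2.resize(im,None,fx=k,fy=k,interpolation=cv2.INTER_CUBIC)
    _,d,n=pts(H,f.x[3])
    for hh,col in ((.01,(0,0,255)),(-.01,(255,0,0))):
        P=np.array([H+hh*N+6e-3*n,H+.082*d+hh*N+6e-3*n,H+.082*d+hh*N-6e-3*n,H+hh*N-6e-3*n])
        cv2.polylines(im,[np.round((proj(c,P)-[u0,v0]+.5)*k).astype(int)],True,col,1,cv2.LINE_AA)
    thh=np.linspace(0,6.29,60); P=H-.026*N+.0508*(np.outer(np.cos(thh),u)+np.outer(np.sin(thh),y))
    cv2.polylines(im,[np.round((proj(c,P)-[u0,v0]+.5)*k).astype(int)],True,(0,255,0),1,cv2.LINE_AA)
    cv2.imwrite(f"pics/ovl_{nm}.png",im)
E
```

```text
handle at bar (array([ 0.5029, -0.0045,  0.1813]), [np.float64(0.00192227180036921), np.float64(0.0019222718003692235)])
knob top (array([ 0.5702, -0.1744,  0.1765]), [np.float64(0.00027512693009218637), np.float64(0.00027512693009220404)])
tip [[207.5533 150.2367]
 [206.2508 154.0361]] [[348.7274 194.9115]
 [348.3818 193.0868]]
[ 0.5757 -0.1743  0.159   0.1177] [ 0.2996 -0.3579 -0.1969 -0.501  -1.0054  0.8602 -0.3441  1.3516 -0.4716
 -0.7353  1.1154 -0.9771]
knob rel [0.0047 0.0001 0.0166]
dial rel [ 0.0034  0.0001 -0.0196]
```

View pics/ovl_s.png

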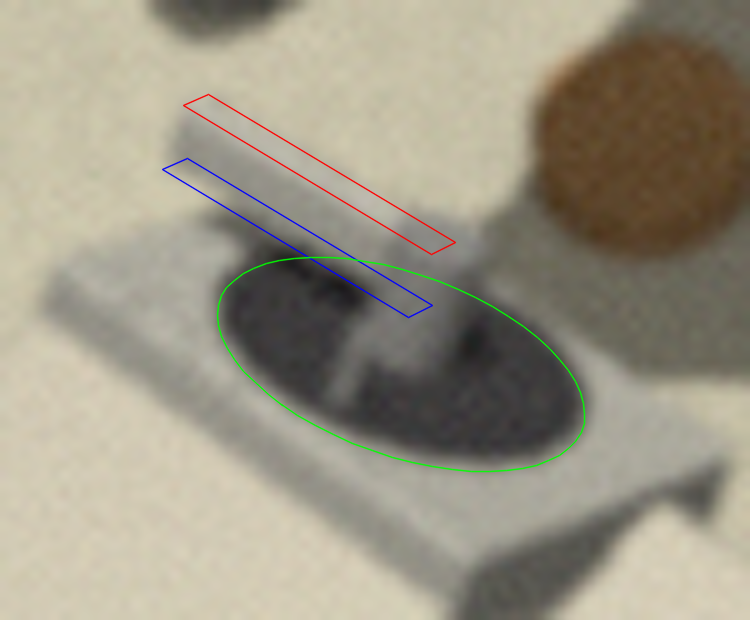

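View pics/ovl_t.png

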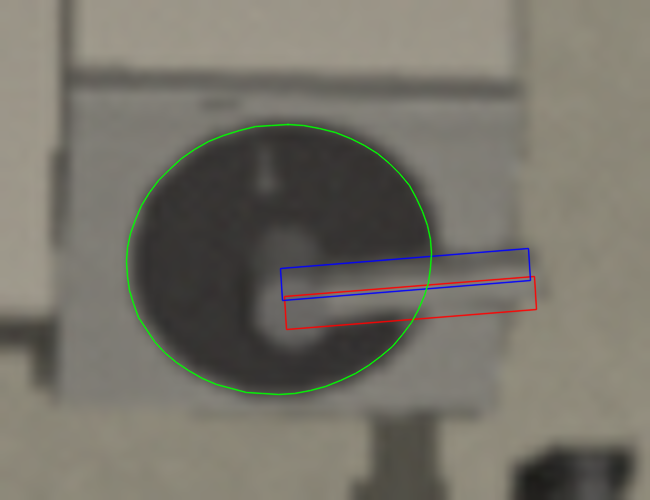

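The hang is confirmed: the handle at the bar triangulates to (0.503, −0.005, 0.181). The lever stands at about 0.12 rad with its hub near (0.5765, −0.174, 0.162). Now I bring the shut fingertips down beside the lever, on its downslope side.

servo_tool([
  [[0.05, 0, -3, 0, 0, 0, 0], [0.1, 0, -6, 0, 0, 0, 0], [0.1, 0, -8.1, 0, 0, 0, 0], [1.3, 0, -9.8, 0, 0, 0, 0], [2.5, 0, -11.5, 0, 0, 0, 0], [3.7, 0, -13.2, 0, 0, 0, 0], [4.4, 0, -14.2, 0, 0, 0, 0], [4.8, 0, -14.8, 0, 0, 0, 0], [4.8, 0, -14.8, 0, 0, 0, 0]],
])

```text
clock: 15.0
eef_pos: [0.5482, -0.2444, 0.1408]
orientation: [1.864, 1.88, 0.588]
ft_force: [0.2, -0.4, -0.5]
finger_gap: -0.0
```

```bash
python3 - <<'E'
from plant import *
from h import *
for n in ("scene","top"):
    c=capture(n); np.savez(f"{n}8.npz",**c)
s=load("scene8.npz");t=load("top8.npz")
st=sense(); print(st["eef_pos"],st["orientation"],st["ft_force"],st["finger_gap"],st["clock"],st["joint_pos"])
def enh(c,u0,v0,w,h,k,fn,gm=.55):
    im=c["image"][v0:v0+h,u0:u0+w,::-1].astype(float); im=(255*(im/255)**gm).astype(np.uint8)
    im=cv2.resize(im,None,fx=k,fy=k,interpolation=cv2.INTER_CUBIC); cv2.imwrite(fn,im)
enh(s,160,160,120,100,6,"pics/s8.png");enh(t,280,140,90,80,7,"pics/t8.png")
E
```

```text
[ 0.548  -0.2448  0.1413] [1.8634 1.8789 0.588 ] [-0.2835 -0.6068 -0.6301] -2.113333739154656e-06 15.1 [-0.6795  0.506   2.0625  1.3825  0.376  -1.9614]
```

View pics/s8.png

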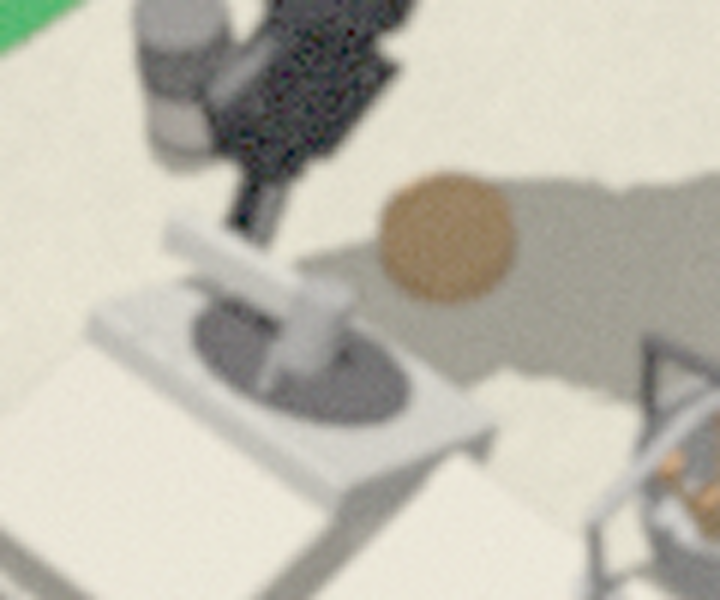

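The scene view shows the shut fingertips at about (202,198), right behind the lever's outer half on its downslope side. No contact force yet. The picture limit is now used up, so I go on with numbers only. First I check the joint margins along the push path with a fitted kinematic model.

```bash
cat > kin.py <<'E'
from h import *
from scipy.optimize import least_squares
D=[([-1.4356,.4916,1.5595,0,1.0917,-.1056],[.149,-.6067,.2417],[-3.1177,-.3771,0]),
([.4451,.3609,1.7838,-.0003,.9974,.4893],[.449,.2871,.2422],None),
([-.095,.2991,2.0264,.0001,.8161,-.1039],[.447,.0236,.2003],None),
([-.0861,.2353,1.7487,0,1.1576,-.094],[.4997,.023,.3186],None),
([-.749,.2186,1.9956,.7681,.597,-1.3326],[.4998,-.2445,.2883],[1.8655,1.8794,.588]),
([-.6795,.506,2.0625,1.3825,.376,-1.9614],[.548,-.2448,.1413],[1.8634,1.8789,.588])]
def fk(q,p,sg=(1,1)):
    x0,z0,L1,L2,e,Lt,d=p
    ry=lambda a:R.from_euler("y",a).as_matrix(); rz=lambda a:R.from_euler("z",a).as_matrix()
    A=rz(q[0]); B=A@ry(q[1]); C=B@ry(q[2]); Dm=C@rz(sg[0]*q[3]); E=Dm@ry(q[4]); G=E@rz(sg[1]*q[5])
    P=A@[x0,d,z0]+B@[0,0,L1]+C@[e,0,L2]+E@[0,0,Lt]
    return P,G
def fit(sg):
    f=lambda p:np.concatenate([fk(q,p,sg)[0]-P for q,P,_ in D])
    return least_squares(f,[0,.4,.5,.4,0,.25,.066])
E
python3 - <<'E'
from kin import *
for sg in ((1,1),(-1,1),(1,-1),(-1,-1)):
    r=fit(sg); print(sg,r.x,np.abs(r.fun).max())
    for i in (0,4,5):
        G=fk(D[i][0],r.x,sg)[1]; Rm=R.from_rotvec(D[i][2]).as_matrix(); print((Rm.T@G).round(2).tolist())
E
```

```text
(1, 1) [-0.      0.1965  0.5868  0.4109  0.0431  0.2441  0.0659] 4.078882371683079e-05
[[-0.0, 1.0, -0.0], [-1.0, -0.0, -0.0], [-0.0, 0.0, 1.0]]
[[0.0, 1.0, -0.0], [-1.0, 0.0, 0.0], [0.0, 0.0, 1.0]]
[[0.0, 1.0, 0.0], [-1.0, 0.0, 0.0], [0.0, -0.0, 1.0]]
(-1, 1) [ 0.1554 -0.1687  0.4934  0.2184 -0.0695 -0.0227  0.0936] 0.0863065981744629
[[-0.0, 1.0, -0.0], [-1.0, -0.0, -0.0], [-0.0, 0.0, 1.0]]
[[-0.76, 0.32, -0.57], [-0.05, -0.9, -0.44], [-0.65, -0.3, 0.69]]
[[-0.43, -0.71, -0.56], [0.89, -0.25, -0.38], [0.13, -0.66, 0.74]]
(1, -1) [-0.      0.1965  0.5868  0.4109  0.0431  0.2441  0.0659] 4.078882371683079e-05
[[0.21, 0.98, -0.0], [-0.98, 0.21, -0.0], [-0.0, 0.0, 1.0]]
[[0.46, -0.89, -0.0], [0.89, 0.46, 0.0], [-0.0, -0.0, 1.0]]
[[-0.7, -0.71, 0.0], [0.71, -0.7, 0.0], [0.0, 0.0, 1.0]]
(-1, -1) [ 0.1554 -0.1687  0.4934  0.2184 -0.0695 -0.0227  0.0936] 0.0863065981744629
[[0.21, 0.98, -0.0], [-0.98, 0.21, -0.0], [-0.0, 0.0, 1.0]]
[[0.82, 0.06, -0.57], [-0.37, 0.82, -0.44], [0.44, 0.57, 0.69]]
[[0.81, 0.2, -0.56], [-0.46, 0.81, -0.38], [0.38, 0.56, 0.74]]
```

```bash
cat >> kin.py <<'E'
PM=fit((1,1)).x; M=np.array([[0,1,0],[-1,0,0],[0,0,1.]])
LIM=np.array([[-3.1,3.1],[-.84,2.19],[.05,2.79],[-1.13,4.28],[.06,2.93],[-2.69,2.69]])
def ik(P,Rm,q0):
    def f(q):
        p,G=fk(q,PM); e=R.from_matrix(Rm.T@(G@M.T)).as_rotvec()
        return np.r_[(p-P)*10,e]
    r=least_squares(f,np.clip(q0,LIM[:,0]+1e-6,LIM[:,1]-1e-6),bounds=(LIM[:,0],LIM[:,1]),xtol=1e-12,ftol=1e-12); return r.x,np.abs(r.fun).max()
E
python3 - <<'E'
from kin import *
q=np.array(D[5][0]); Rm=R.from_rotvec([1.8634,1.8789,.588]).as_matrix()
print(PM)
H=np.array([.5765,-.174,.162]);u=np.array([.819,0,.574]);y=np.array([0,1.,0]);N=np.array([-.574,0,.819])
for th in np.r_[-.2,0:1.75:.1]:
    U=.06*np.sin(th)-.006*np.cos(th)-.012; Y=-.06*np.cos(th)-.006*np.sin(th)-.011
    P=H+U*u+Y*y-.002*N
    qn,e=ik(P,Rm,q); print(round(th,2),(P*100).round(2),qn.round(3),"dq",np.abs(qn-q).max().round(3),"e",round(e,5)); q=qn
E
```

```text
[-0.      0.1965  0.5868  0.4109  0.0431  0.2441  0.0659]
-0.2 [ 55.32 -24.26  14.33] [-0.669  0.506  2.053  1.364  0.372 -1.932] dq 0.029 e 0.0
0.0 [ 56.29 -24.5   15.  ] [-0.66   0.503  2.025  1.292  0.375 -1.848] dq 0.084 e 0.0
0.1 [ 56.78 -24.53  15.35] [-0.655  0.501  2.012  1.259  0.376 -1.807] dq 0.041 e 0.0
0.2 [ 57.28 -24.5   15.69] [-0.648  0.499  2.     1.227  0.377 -1.767] dq 0.04 e 0.0
0.3 [ 57.76 -24.41  16.04] [-0.641  0.498  1.988  1.197  0.377 -1.728] dq 0.039 e 0.0
0.4 [ 58.24 -24.26  16.37] [-0.633  0.496  1.977  1.169  0.378 -1.691] dq 0.037 e 0.0
0.5 [ 58.71 -24.05  16.7 ] [-0.624  0.494  1.967  1.142  0.378 -1.655] dq 0.036 e 0.0
0.6 [ 59.15 -23.79  17.01] [-0.615  0.491  1.958  1.118  0.377 -1.621] dq 0.034 e 0.0
0.7 [ 59.57 -23.48  17.3 ] [-0.605  0.489  1.95   1.095  0.376 -1.588] dq 0.032 e 0.0
0.8 [ 59.96 -23.11  17.58] [-0.594  0.487  1.944  1.075  0.374 -1.558] dq 0.03 e 0.0
0.9 [ 60.33 -22.7   17.83] [-0.584  0.484  1.938  1.057  0.372 -1.53 ] dq 0.028 e 0.0
1.0 [ 60.65 -22.25  18.06] [-0.573  0.482  1.934  1.041  0.369 -1.504] dq 0.026 e 0.0
1.1 [ 60.94 -21.76  18.26] [-0.562  0.479  1.931  1.027  0.365 -1.48 ] dq 0.024 e 0.0
1.2 [ 61.18 -21.23  18.43] [-0.551  0.477  1.93   1.015  0.361 -1.459] dq 0.021 e 0.0
1.3 [ 61.39 -20.68  18.57] [-0.539  0.474  1.929  1.006  0.356 -1.441] dq 0.018 e 0.0
1.4 [ 61.54 -20.11  18.68] [-0.528  0.472  1.93   1.     0.351 -1.425] dq 0.016 e 0.0
1.5 [ 61.65 -19.52  18.76] [-0.517  0.469  1.933  0.997  0.345 -1.413] dq 0.012 e 0.0
1.6 [ 61.71 -18.92  18.8 ] [-0.506  0.466  1.936  0.996  0.338 -1.404] dq 0.011 e 0.0
1.7 [ 61.72 -18.32  18.81] [-0.496  0.464  1.941  0.999  0.331 -1.398] dq 0.011 e 0.0
```

The model matches the measured poses to 0.04 mm and the path keeps good joint margins. First part of the push, along the arc.

servo_tool([
  [[0.7, 0, 0.5, 0, 0, 0, 0], [1.5, 0, 1, 0, 0, 0, 0], [2, 0, 1.4, 0, 0, 0, 0], [2.5, 0, 1.7, 0, 0, 0, 0], [3, 0.1, 2, 0, 0, 0, 0], [3.45, 0.2, 2.35, 0, 0, 0, 0], [3.9, 0.45, 2.7, 0, 0, 0, 0], [4.35, 0.7, 3, 0, 0, 0, 0], [4.35, 0.7, 3, 0, 0, 0, 0]],
])

```text
clock: 16.23
eef_pos: [0.5914, -0.2377, 0.1709]
orientation: [1.864, 1.879, 0.588]
ft_force: [-1.6, 0.8, -1.5]
finger_gap: 0.0002
```

```bash
python3 - <<'E'
from plant import *
from h import *
for n in ("scene","top"):
    c=capture(n); np.savez(f"{n}9.npz",**c)
st=sense(); print(st["eef_pos"],st["ft_force"],st["torque"],st["clock"])
s=load("scene9.npz");t=load("top9.npz")
# image change in the lever's old/new area (predicted lever centre line brightness)
s0=load("scene8.npz");t0=load("top8.npz")
H=np.array([.5765,-.174,.162]);u=np.array([.819,0,.574]);y=np.array([0,1.,0]);N=np.array([-.574,0,.819])
for th in np.arange(0,1.6,.1):
    d=-np.cos(th)*y+np.sin(th)*u
    P=np.array([H+.01*N+r*d for r in np.linspace(.03,.08,12)])
    out=[]
    for c in (s0,s,t0,t):
        q=np.round(proj(c,P)).astype(int); out.append(c["image"][q[:,1],q[:,0]].mean())
    print(round(th,1),np.round(out,0))
E
```

```text
[ 0.5916 -0.238   0.171 ] [-2.0542  0.6812 -1.4052] [0.0027 0.6549 0.0445] 16.325
0.0 [153. 126. 108.  45.]
0.1 [174. 113. 119.  48.]
0.2 [184. 109. 125.  52.]
0.3 [176. 110. 103.  51.]
0.4 [167. 115. 104.  53.]
0.5 [158. 124. 101.  75.]
0.6 [157. 146.  89.  96.]
0.7 [162. 161.  82. 108.]
0.8 [166. 157.  80.  92.]
0.9 [162. 147.  77.  84.]
1.0 [149. 143.  76.  80.]
1.1 [134. 139.  74.  75.]
1.2 [131. 126.  72.  72.]
1.3 [117. 119.  71.  72.]
1.4 [ 94. 103.  71.  70.]
1.5 [73. 88. 72. 72.]
```

Both views show the lever's bright line moved from about 0.15 to about 0.7 rad, with a gentle contact force. I continue along the arc.

servo_tool([
  [[0.4, 0.3, 0.3, 0, 0, 0, 0], [0.8, 0.65, 0.55, 0, 0, 0, 0], [1.2, 1.05, 0.8, 0, 0, 0, 0], [1.5, 1.5, 1.05, 0, 0, 0, 0], [1.8, 2, 1.25, 0, 0, 0, 0], [2.05, 2.55, 1.4, 0, 0, 0, 0], [2.25, 3.1, 1.55, 0, 0, 0, 0], [2.4, 3.65, 1.65, 0, 0, 0, 0], [2.4, 3.65, 1.65, 0, 0, 0, 0]],
])

```text
clock: 17.45
eef_pos: [0.6158, -0.2018, 0.1877]
orientation: [1.864, 1.878, 0.587]
ft_force: [-1.3, -2.7, -2.0]
finger_gap: -0.0003
```

```bash
cat > lev.py <<'E'
from plant import *
from h import *
import sys
k=sys.argv[1]
for n in ("scene","top"):
    c=capture(n); np.savez(f"{n}{k}.npz",**c)
st=sense(); print(st["eef_pos"],st["ft_force"],st["torque"],st["clock"])
H=np.array([.5765,-.174,.162]);u=np.array([.819,0,.574]);y=np.array([0,1.,0]);N=np.array([-.574,0,.819])
s=load(f"scene{k}.npz");t=load(f"top{k}.npz")
for th in np.arange(.8,1.85,.1):
    d=-np.cos(th)*y+np.sin(th)*u
    P=np.array([H+.01*N+r*d for r in np.linspace(.03,.08,12)])
    print(round(th,1),[round(float(c["image"][q[:,1],q[:,0]].mean())) for c in (s,t) for q in [np.round(proj(c,P)).astype(int)]])
E
python3 lev.py 10
```

```text
[ 0.6158 -0.2018  0.1877] [-1.4326 -1.5456 -0.7816] [-0.2428  0.5576 -0.1543] 17.55
0.8 [114, 62]
0.9 [110, 62]
1.0 [102, 49]
1.1 [89, 49]
1.2 [83, 54]
1.3 [99, 83]
1.4 [149, 110]
1.5 [149, 81]
1.6 [118, 69]
1.7 [103, 73]
1.8 [86, 75]
```

servo_tool([
  [[0.05, 0.3, 0.05, 0, 0, 0, 0], [0.1, 0.6, 0.1, 0, 0, 0, 0], [0.1, 0.8, 0.1, 0, 0, 0, 0], [0.15, 1, 0.1, 0, 0, 0, 0], [0.15, 1, 0.1, 0, 0, 0, 0]],
])

```text
clock: 18.18
eef_pos: [0.6173, -0.1924, 0.1887]
orientation: [1.864, 1.877, 0.587]
ft_force: [-3.4, -6.6, -1.1]
finger_gap: -0.0002
```

```bash
python3 lev.py 11
```

```text
[ 0.6173 -0.1924  0.1887] [-3.3369 -5.6796 -1.2255] [-0.784   0.7623 -0.438 ] 18.275
0.8 [108, 70]
0.9 [114, 69]
1.0 [111, 64]
1.1 [106, 53]
1.2 [93, 50]
1.3 [81, 44]
1.4 [72, 53]
1.5 [114, 90]
1.6 [148, 105]
1.7 [119, 69]
1.8 [94, 74]
```

servo_tool([
  [[0, 0.1, 0, 0, 0, 0, 0], [0, 0.2, 0, 0, 0, 0, 0], [0, 0.2, 0, 0, 0, 0, 0]],
])

```text
clock: 18.65
eef_pos: [0.6173, -0.1922, 0.1888]
orientation: [1.864, 1.873, 0.583]
ft_force: [-5.1, -15.5, -2.0]
finger_gap: -0.0
```

```bash
python3 lev.py 12
```

```text
[ 0.6173 -0.1922  0.1888] [ -4.324  -16.1074  -2.17  ] [-2.0225  1.1275 -1.365 ] 18.75
0.8 [108, 71]
0.9 [116, 69]
1.0 [110, 65]
1.1 [105, 53]
1.2 [91, 51]
1.3 [78, 44]
1.4 [72, 51]
1.5 [114, 88]
1.6 [149, 105]
1.7 [119, 69]
1.8 [94, 74]
```

The last 2 mm of command moved the tool only 0.2 mm, and the side force rose from about 6 to 16 N, so the lever is against its stop. Both views peak at 1.55–1.6 rad. Back off sideways, then retract along the plate's normal.

servo_tool([
  [[0, -0.5, 0, 0, 0, 0, 0], [0, -1.5, 0, 0, 0, 0, 0], [0, -2.5, 0, 0, 0, 0, 0], [-1.2, -2.5, 1.7, 0, 0, 0, 0], [-3.4, -2.5, 4.9, 0, 0, 0, 0], [-5.7, -2.5, 8.2, 0, 0, 0, 0], [-8, -3, 11.5, 0, 0, 0, 0], [-10, -4, 15, 0, 0, 0, 0], [-10, -4, 15, 0, 0, 0, 0], [-10, -4, 15, 0, 0, 0, 0]],
])

```text
clock: 20.0
eef_pos: [0.517, -0.2296, 0.3379]
orientation: [1.865, 1.879, 0.588]
ft_force: [-0.6, 0.2, -0.1]
finger_gap: 0.0001
```

```bash
python3 lev.py 13 && python3 - <<'E'
from h import *
# finer lever angle and pail-change check against the picture taken before the push
s=load("scene13.npz");t=load("top13.npz");s7=load("scene7.npz");t7=load("top7.npz")
H=np.array([.5765,-.174,.162]);u=np.array([.819,0,.574]);y=np.array([0,1.,0]);N=np.array([-.574,0,.819])
for c,nm in ((s,"scene"),(t,"top")):
    g=cv2.cvtColor(c["image"],cv2.COLOR_RGB2GRAY).astype(np.float32); b=[]
    for th in np.arange(1.2,1.9,.02):
        d=-np.cos(th)*y+np.sin(th)*u
        q=proj(c,np.array([H+.01*N+r*d for r in np.linspace(.03,.08,20)])).astype(np.float32)
        b.append(cv2.remap(g,q[:,0].reshape(1,-1),q[:,1].reshape(1,-1),cv2.INTER_LINEAR).mean())
    b=np.array(b);th=np.arange(1.2,1.9,.02);w=np.clip(b-(b.max()-25),0,None);print(nm,"lever peak",th[b.argmax()].round(2),"centroid",(w@th/w.sum()).round(3))
for a,b,nm,(u0,v0,w,h) in ((s7,s,"scene pail",(255,205,45,50)),(t7,t,"top pail",(250,160,40,50))):
    A=cv2.cvtColor(a["image"],cv2.COLOR_RGB2GRAY)[v0:v0+h,u0:u0+w].astype(np.float32);B=cv2.cvtColor(b["image"],cv2.COLOR_RGB2GRAY)[v0:v0+h,u0:u0+w].astype(np.float32)
    print(nm,"shift px",cv2.phaseCorrelate(A,B),"mean diff",np.abs(A-B).mean())
E
```

```text
[ 0.5172 -0.2293  0.3372] [-0.4955 -0.0454 -0.0612] [ 0.0391  0.2618 -0.0177] 20.1
0.8 [177, 79]
0.9 [173, 77]
1.0 [168, 74]
1.1 [159, 73]
1.2 [140, 72]
1.3 [120, 77]
1.4 [99, 96]
1.5 [136, 120]
1.6 [160, 110]
1.7 [123, 70]
1.8 [95, 73]
scene lever peak 1.58 centroid 1.56
top lever peak 1.54 centroid 1.523
scene pail shift px ((0.40231714079265046, 0.17917167578676185), 0.7497227177090116) mean diff 10.138667
top pail shift px ((-0.07926243980033476, 0.11695628637843569), 0.9922841258049011) mean diff 1.02
```

```bash
python3 - <<'E'
from plant import *
from h import *
c=capture("top"); np.savez("top14.npz",**c); c=capture("scene"); np.savez("scene14.npz",**c)
g=lambda f:cv2.cvtColor(load(f)["image"],cv2.COLOR_RGB2GRAY).astype(np.float32)
def sh(a,b,u0,v0,w,h):
    A=a[v0:v0+h,u0:u0+w].copy();B=b[v0:v0+h,u0:u0+w].copy(); (dx,dy),r=cv2.phaseCorrelate(A,B); return round(dx,2),round(dy,2),round(r,2)
t0,t1,t2=g("top0.npz"),g("top13.npz"),g("top14.npz"); s0,s1,s2=g("scene0.npz"),g("scene13.npz"),g("scene14.npz")
print("pail still: top",sh(t1,t2,250,180,40,32),"scene",sh(s1,s2,258,208,45,45))
for n,b in (("tin",(147,172,30,30)),("glue",(178,128,28,26)),("bottle",(390,162,24,24)),("jar",(372,204,24,22)),("tape",(326,208,24,22)),("brush",(262,205,16,36))): print("top",n,sh(t0,t2,*b))
for n,b in (("tin",(380,328,36,36)),("glue",(310,352,28,28)),("bottle",(130,160,28,46)),("jar",(180,154,24,32)),("tape",(220,186,28,26)),("brush",(292,218,28,30))): print("scene",n,sh(s0,s2,*b))
# handle on bar: shoulders of the handle, same places as after hanging
st=sense();print(st["clock"],st["ft_force"],st["eef_pos"])
# lever axis by template: fit theta with free hub from edge midpoints in the top view
c=load("top14.npz")
H=np.array([.5765,-.174,.162]);u=np.array([.819,0,.574]);y=np.array([0,1.,0]);N=np.array([-.574,0,.819])
for nm,c in (("top",load("top14.npz")),("scene",load("scene14.npz"))):
    G=cv2.GaussianBlur(cv2.cvtColor(c["image"],cv2.COLOR_RGB2GRAY).astype(np.float32),(0,0),.7); ys=[]
    rr=np.linspace(.03,.078,13); off=np.linspace(-.016,.016,65)
    for r in rr:
        q=proj(c,np.array([H+.01*N+r*u+o*y for o in off])).astype(np.float32)
        v=cv2.remap(G,q[:,0].reshape(1,-1),q[:,1].reshape(1,-1),cv2.INTER_LINEAR).ravel()
        w=np.clip(v-np.percentile(v,55),0,None); ys.append((w@off)/w.sum())
    k=np.polyfit(rr,ys,1); print(nm,"slope of lever axis",k[0].round(3),"-> theta",(np.pi/2+k[0]).round(3),"offsets mm",(np.array(ys)*1000).round(1))
E
```

```text
pail still: top (-0.02, 0.02, 0.96) scene (0.51, 0.46, 0.98)
top tin (-0.04, 0.03, 0.93)
top glue (-0.0, 0.45, 0.99)
top bottle (0.09, -0.04, 0.95)
top jar (0.04, -0.22, 0.92)
top tape (-3.21, -1.88, 0.14)
top brush (-0.03, 0.73, 0.61)
scene tin (-0.0, 0.06, 1.0)
scene glue (0.0, 0.06, 1.04)
scene bottle (-0.12, -0.02, 0.99)
scene jar (0.01, 0.09, 1.0)
scene tape (-0.39, -0.04, 0.46)
scene brush (0.34, -0.33, 0.6)
20.2 [ 0.2309  0.4858 -0.1153] [ 0.5173 -0.2292  0.3373]
top slope of lever axis -0.022 -> theta 1.549 offsets mm [-1.9 -2.  -2.  -2.1 -2.3 -2.5 -2.5 -2.4 -2.5 -3.  -4.4 -3.4 -1.3]
scene slope of lever axis -0.043 -> theta 1.528 offsets mm [ 0.4 -0.   0.1  0.3  0.4  0.7  0.9  1.   0.8  0.7 -0.2 -1.8 -3.5]
```

The checks agree, so I hand in:
- **Pail:** it is still, with no change between frames.
- **Lever:** its axis is within about 0.03 rad of straight up the slope, apart from readings near the lever tip that pick up the background.
- **Other objects:** none show a shift. The arm covers the tape roll in the top view, and the scene view puts it within 0.4 px.

```bash
python3 - <<'E'
from plant import *
print(sign_off()); print(sense()["clock"])
E
```

```text
the job is handed in; nothing more can be done
None
the job is handed in; nothing more can be done
```

I hung the tin pail by its wire handle on the hook and let go. I then pushed the damper lever to its open stop with the shut fingers, backed the arm clear and handed in at about 20 s. Hand-in gives no verdict, so the result rests on my own checks.

**What the last checks showed:**
- **Pail:** the handle, where it crosses the hook bar, measured (0.503, −0.005, 0.181) m just after hanging, 3 mm or less from the expected resting point. The top view showed no movement of the pail during the lever push, and it was still at the end.
- **Lever stop:** at the end of the push, 2 mm more command moved the tool only 0.2 mm, and the side force rose from about 6 to 16 N.
- **Lever angle:** after I let go, the image readings ran from 1.52 to 1.58 rad across the two views and methods. The lowest come from points near the lever tip that pick up background. Without those it is about 1.56 to 1.58, so 1.51 looks cleared, but only by a small margin against the measuring error.
- **Other objects:** no shift above 1 px was found. The tape roll was only weakly checked: the arm hid it in the top view, and the scene match was poor (0.4 px). The brush match was also only moderate.

**What failed or disagreed:**
- The picture limit ran out just before the lever push, so everything after that was checked with numbers only.
- The dial, knob and lever edges disagreed by 3 to 5 mm on where the lever hub is, so I used a compromise and relied on the force at the stop.
- The scene view's pail comparisons were unreliable because of changing arm shadow and an odd-sized comparison window, so I relied on the top view for stillness.

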